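Back off a ratchet winch drum against its stop

TASK

Back off the small hand winch on the bench: lift its pawl out of the ratchet wheel so that it stays up by itself, then, with the pawl up, turn the drum backward by the red crank handle (top of the drum away from you) until the crank arm comes to rest against the orange stop peg. Then put the pawl back down on the ratchet wheel so that the drum is locked again. Do not force the drum against the engaged pawl, and leave the marker, screwdriver and tape roll in front of the winch alone.

Things in the scene. Friction and masses are not known exactly. Their poses are not given: they have to be found in the camera images.
- winch: green hand winch on a 220 x 200 mm base plate, fixed. Origin at the underside; x away from the robot, y left along the axle, z up; turned up to 0.25 rad about z. Axle at x 0, z 112 mm. Bare steel drum, flanges 108 mm across, between side plates at y +-47 mm (tops at z 134). Ratchet wheel (110 mm across, 12 teeth) on the left at y 65 mm; crank on the right, nothing above it.
- hood_edge (a point): middle of the front edge, on the underside, of the yellow sheet-metal hood over drum and pawl: in the winch frame x -30, y 40, z 307 mm; it reaches back to x 140 and from y -35 to 115 mm. A gripper pointing straight down at the pawl knob strikes it: come from the front, the fingers pointing forward and down at 40 to 50 degrees from vertical.
- pawl_pivot (a point): centre of the pawl's pivot, in the winch frame at x 75, y 65, z 172 mm; the pawl turns about the winch's y axis here.
- pawl_knob (a point): centre of the red knob on the front end of the dark steel pawl: a cylinder 24 mm in diameter, 28 mm long along the winch's y axis, pinched across its end faces. 126 mm from the pivot: at pawl = 0 it lies 125 mm in front of and 14 mm above the pivot; it circles up and back about the pivot as the pawl is lifted, and is fixed to the pawl.
- pawl (a joint): angle of the pawl in rad, growing as it is lifted: 0.01 deep in a tooth gap, up to 0.12 resting on a tooth, 0.55 at its upper stop. A steel ball above the pivot makes it bistable: below about 0.29 it falls down on the wheel, above that it swings up and stays up by itself. It counts as up over 0.4. It moves easily (under 1 N at the knob).
- drum (a joint): angle of drum, ratchet wheel and crank in rad; grows as the drum is turned backward (top away from the robot, positive about the winch's y axis). The engaged pawl blocks growing values. Dry friction, about 3 N at the handle; it stays where it is left. Starts at 0.15 to 0.5, with the crank pointing forward and up.
- axle (a point): point of the drum's axle midway between the side plates, in the winch frame at x 0, y 0, z 112 mm; the axle runs along the winch's y axis.
- handle (a point): centre of the red crank handle: a free-spinning cylinder, 22 mm in diameter, 90 mm long, parallel to the axle, 137 mm to the right of the drum's middle; it circles the axle at a radius of 60 mm. It can be pinched from above across its diameter anywhere on its circle (centre never below 59 mm over the bench).
- crank_edge (a point): point on the leading edge of the steel crank arm (16 mm wide, 10 mm thick), 37 mm from the axle, that meets the peg.
- stop_face (a point): point on the orange stop peg (14 mm in diameter) that the crank arm meets; it coincides with crank_edge when the crank bears on the peg. The peg is clamped at a different angle each time, 2 to 4 rad of backward turning from the start, and is rigid: the crank is felt to stop there (readings alone are too rough).
- marker_red: white marker with red cap, 139 mm long, lying loose in front of the winch; leave alone.
- screwdriver: screwdriver with yellow handle, 172 mm long, lying loose in front of the winch; leave alone.
- masking_tape: roll of masking tape, 92 mm across, lying loose to the front left; leave alone.

How it is judged (in metres and radians):
On the way, in this order (a step that is already met when the one before it is completed fails the run):
1. the pawl is lifted clear of the ratchet wheel and stays up with nobody touching it (value of joint pawl above 0.4 rad and contact force between pawl and the fingers below 0.1 N), for 0.3 s.
2. the drum is turned backward until the crank arm bears on the stop peg, the pawl still up (distance between crank_edge and stop_face below 0.004 m and value of joint pawl above 0.4 rad), for 0.2 s.
At the end, for the whole second after the job is handed in: the crank arm rests within 4 mm of the stop peg, the pawl is down on the ratchet wheel (below 0.15 rad), and the drum is at rest (distance between crank_edge and stop_face below 0.004 m and value of joint pawl below 0.15 rad and velocity of joint drum between -0.05 and 0.05 rad/s); the robot touches nothing.
It fails at once if the drum is forced against the engaged pawl (over 60 N) (contact force between pawl and drum above 60 N).
It fails at once if the marker, the screwdriver or the tape roll is moved more than 20 mm (distance of any of marker_red, screwdriver, masking_tape from where it was at the start of the episode above 0.02 m).
It also fails if it takes over 66 s, if anything falls off the work surface, if the arm or the gripper's body presses on something with over 40 N, if the wrist force passes 120 N, or if a joint passes its speed limit or range.

ROBOT

A 6-joint arm with a two-finger parallel gripper is mounted at the origin on a cart in front of the work surface, level with it; the furniture and walls round the work are solid. World frame = base frame: x ahead of the robot, y to its left, z up, the work surface at z = 0. Lengths are in m, angles in degrees, forces in N, time in s.
With the tool pointing down it reaches from about 0.4 to 0.825 m from the base axis. Payload 7 kg.
Tool frame: the origin (TCP) lies midway between the tips of the shut fingers; the grasp point (between the pads) lies 19 mm behind it (r.hold_point_z is the distance from the TCP to the grasp point, in m); y points along the fingers, z is the direction in which the jaws open and shut, and the axes are right-handed (so a half turn about y gives the same grasp; the last joint's range is limited). The gripper opens to 88 mm and grips with 3 to 60 N. Pads are 19 mm wide; open, the fingers measure 130 mm over their backs; the gripper's body (78 mm by 193 mm) begins 47 mm behind the grasp point.
Start: joints at [82.454, 20.546, 0.682, 0, -70.136, -16.507], TCP at [0.275, 0.616, 0.227] pointing down, gripper open.
Joint ranges: [-176.03, 176.03], [-82.01, 121.73], [-58.28, 71.71], [-173.87, 95.51], [-174.79, -0.11], [-173.66, 173.66]. Speed limits (degrees/s): [136.94, 136.94, 172.46, 180, 180, 180].

INTERFACE

Orientations are given as [roll, pitch, yaw] about the fixed x, y, z axes, in that order (R = Rz(yaw) Ry(pitch) Rx(roll)).
In Python, from plant import r, imaging gives the robot as it stands.
- The arm moves only by the tool drive_tool, never from a script. Its argument "deltas" is a list of rows, each a list of 6 numbers: the shift along the world's x, y, z in cm, then the turn, a rotation vector about the world's x, y, z in rad. In form: [[tx, ty, tz, rx, ry, rz], ...]. A call has exactly 8 rows; each row is the pose to reach, as a shift and turn from the pose commanded when the call began; what a row does not reach only later rows make up. A row lasts 1/12 s, in which the tool goes at most 41.7 mm and 7.16 degrees, less where a joint would pass 70% of its speed; a pose out of reach is approached as far as the arm can. A call with a gripper value outside its range is refused whole. "claw" is the opening, from 0 (shut) to 1 (fully open), set as the call begins (left out, the last holds). The fingers move at their own pace and stop on an object; "squeeze" is the grip in N (left out, the last holds). Time passes only in rows, so rows that repeat a pose let the fingers close, or fill a call up. It gives the time, the measured TCP pose, the force and the opening at its end, in the units of the state.
- r.get_state(): the state, without advancing time (a new reading comes with each control period).
- imaging.capture(name): name is "scene" or "top" or "wrist"; returns the picture (420x560x3 uint8, red, green, blue); there is no depth.
- imaging.get_calibration(name): a dict with "mtx" (3x3 intrinsics, pixels), "R" (3x3) and "t" (3): a world point X has camera coordinates R X + t; the wrist camera has in their place "T_tool_cam" (4x4, takes a point from camera to tool coordinates, whose origin is the TCP and whose axes are the tool frame's). Camera axes: x right, y down, z forward; pixel columns grow to the right and rows downward; lengths in m; the calibration is good to about 2 mm. A picture is of the moment at which its call begins: read the wrist's pose just before it. get_calibration takes no time and is no camera call.
- r.close_job(): hands the job in, once; it reports no verdict.
Trained networks look in the newest picture that a camera, given by its name, has taken for a name from the list of things; names that differ only in an ending like _2 or _b are one class to them, and where a whole thing is asked for, a point or a joint stands for the part that bears it (a point fixed in the world has none). Each returns a list of dicts, best first, with "score" (0 to 1); they miss things now and then, are a little off and sometimes report something else, mostly with a low value. They report only what shows in the picture. A call takes as long as a camera call.
- imaging.search_frame(camera, label): "bbox" ([left, top, right, bottom] in pixels, round what is visible of it).
- imaging.outline_of(camera, label): "region" (420x560 bool, what is visible of it) and "bbox" ([left, top, right, bottom] in pixels, round what is visible of it).
- imaging.landmark_of(camera, label): "position" ([column, row] in pixels: a listed point, or the origin of a listed thing).
The state is a dict: "time_s": time; "joints": joint angles; "qd": joint speeds; "joint_torque": joint torques, N m; "tcp_pos": TCP position; "eef_rot": TCP orientation; "contact_force": force on the tool from outside, world axes, zero at the start; "moment": the same for the moment, N m; "gripper_width": finger opening in m.
Only numpy, scipy, OpenCV 4.12 (cv2) and the standard library are available. Lean on these libraries where they do the work, as an engineer would, in place of code of your own. Each camera call takes 0.05 s, during which the arm holds its last target.

## Working session

There is one attempt and no reset: what is moved stays moved. The work goes in short steps, Python scripts to look and compute and a tool call to move; the robot and the scene stay as the last step left them, time stands still between calls to the robot, and variables do not carry over. Pictures are saved under pics/ and viewed, and the job is handed in when it is done.

Besides the shell and the picture viewer there is one more tool, called after "Call:" as name(argument=value, ...) on one line, values as JSON. drive_tool: Moves the arm, as the interface text tells. Its arguments: {"type":"object","properties":{"deltas":{"type":"array"},"claw":{"type":"number"},"squeeze":{"type":"number"}},"required":["deltas"]}

```bash
ls; mkdir -p pics; python3 - <<'E'
from plant import r, imaging
import cv2
s=r.get_state()
for k,v in s.items(): print(k,v)
print(r.hold_point_z)
for c in ["scene","top","wrist"]:
    im=imaging.capture(c); cv2.imwrite(f"pics/{c}0.png",im[:,:,::-1])
    print(c,imaging.get_calibration(c))
    if c!="wrist":
        for l in ["hood_edge","pawl_pivot","pawl_knob","axle","handle","crank_edge","stop_face","winch"]:
            d=imaging.landmark_of(c,l)
            print(c,l,[(x['position'],round(x['score'],2)) for x in d[:2]])
E
```

```text
pics
time_s 0.0
joints [ 8.24533347e+01  2.05910186e+01  6.34781084e-01 -2.09034582e-02
 -7.01356844e+01 -1.65075762e+01]
qd [ 0.01167614 -0.05348245 -0.04916777  0.08721638 -0.04459394  0.05224408]
joint_torque [ 2.21019204e-04 -5.82716596e+01  2.93053347e+01  6.99751407e+00
  6.99750308e-03 -1.34531742e-04]
tcp_pos [0.27494508 0.61593733 0.22563258]
eef_rot [-8.99062828e+01  7.28081134e-03  1.55938646e+02]
contact_force [0.65062549 0.05309124 0.25019615]
moment [0.04462182 0.0044627  0.00381491]
gripper_width 0.0873184633979494
0.0188
scene {'mtx': array([[536.32709192,   0.        , 271.65567635],
       [  0.        , 536.32709192, 209.36998167],
       [  0.        ,   0.        ,   1.        ]]), 'R': array([[ 0.76228751, -0.64696377,  0.01885827],
       [-0.47896101, -0.58345572, -0.65587787],
       [ 0.43533218,  0.49093513, -0.75463142]]), 't': array([-0.17773624,  0.61564792,  0.79870132])}
scene hood_edge [([307.9, 185.7], 0.89), ([287.0, 224.1], 0.31)]
scene pawl_pivot [([322.4, 195.2], 0.65)]
scene pawl_knob [([287.2, 221.7], 0.92)]
scene axle [([329.2, 251.2], 0.69)]

[... 679 characters left out ...]
)]
top handle [([399.3, 238.1], 0.87)]
top crank_edge [([374.7, 220.0], 0.67)]
top stop_face [([371.7, 205.1], 0.68), ([335.3, 306.7], 0.6)]
top winch [([331.1, 217.7], 0.94)]
wrist {'mtx': array([[308.95878001,   0.        , 279.20066262],
       [  0.        , 308.95878001, 213.22821625],
       [  0.        ,   0.        ,   1.        ]]), 'T_tool_cam': array([[ 2.55912576e-04,  9.58891590e-01,  2.83772539e-01,
        -7.75116573e-02],
       [-3.78263484e-04, -2.83772435e-01,  9.58891580e-01,
        -1.57715526e-01],
       [ 9.99999896e-01, -3.52733204e-04,  2.90092739e-04,
         8.46768177e-04],
       [ 0.00000000e+00,  0.00000000e+00,  0.00000000e+00,
         1.00000000e+00]])}
```

View pics/scene0.png

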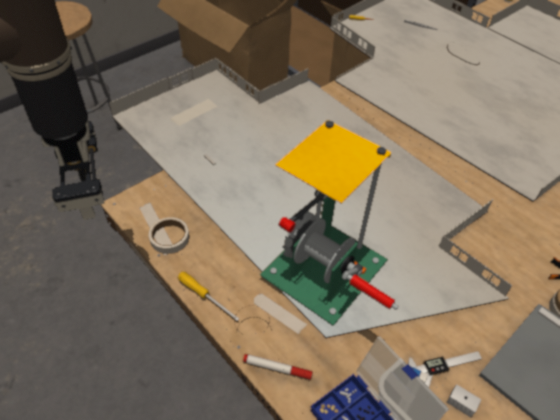

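View pics/top0.png

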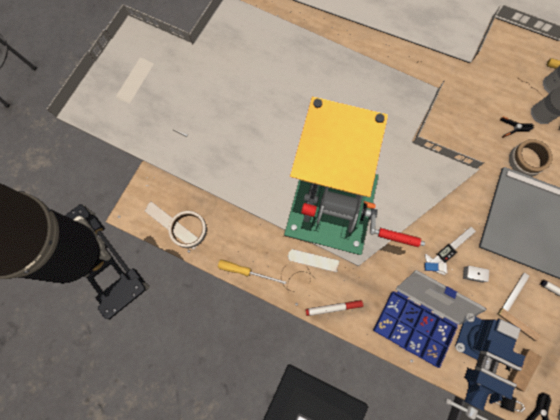

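View pics/wrist0.png

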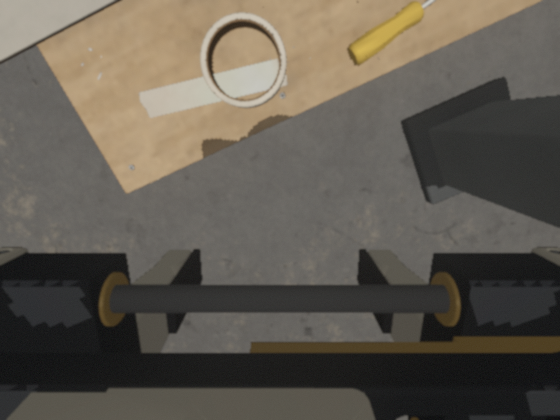

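```bash
cat > h.py <<'E'
import numpy as np
from scipy.optimize import least_squares
from scipy.spatial.transform import Rotation as Ro
def W2(p,pose):
    x,y,a=pose[:3]; c,s=np.cos(a),np.sin(a); p=np.asarray(p,float)
    return np.array([x+c*p[0]-s*p[1],y+s*p[0]+c*p[1],p[2]])
def proj(cal,X):
    c=cal['R']@X+cal['t']; u=cal['mtx']@c; return u[:2]/u[2]
def knob(a): # pawl angle
    R=0.1258; b=np.arctan2(14,125)+a
    return np.array([.075-R*np.cos(b),.065,.172+R*np.sin(b)])
def handle(t): return np.array([-.06*np.cos(t),-.137,.112+.06*np.sin(t)])
E
cat > fit.py <<'E'
from plant import imaging
from h import *
S=imaging.get_calibration("scene");T=imaging.get_calibration("top")
fix=dict(hood_edge=[-.03,.04,.307],pawl_pivot=[.075,.065,.172],axle=[0,0,.112],winch=[0,0,0])
obs=[(S,'hood_edge',(307.9,185.7)),(S,'pawl_pivot',(322.4,195.2)),(S,'axle',(329.2,251.2)),(S,'winch',(317.3,279.3)),
(T,'hood_edge',(328.5,188.4)),(T,'axle',(340.6,204)),(T,'winch',(331.1,217.7)),
(S,'handle',(371,290.3)),(T,'handle',(399.3,238.1)),(S,'pawl_knob',(287.2,221.7)),(T,'pawl_knob',(308.7,209.6))]
def P(p,n):
    if n=='handle': return W2(handle(p[3]),p)
    if n=='pawl_knob': return W2(knob(p[4]),p)
    return W2(fix[n],p)
def f(p): return np.concatenate([proj(c,P(p,n))-o for c,n,o in obs])
s=least_squares(f,[.7,0.1,0,.3,.05],loss='soft_l1',x_scale=[.1,.1,.1,.3,.1])
print(s.x); 
for (c,n,o),e in zip(obs,f(s.x).reshape(-1,2)): print(n,e.round(1))
p=s.x
for t in np.arange(1.5,5,.25):
    # peg at radius ~.037 angle t ; y ?
    print(t,[[proj(c,W2([-.037*np.cos(t),y,.112+.037*np.sin(t)],p)).round() for c in (S,T)] for y in(-.085,-.075,)])
print("knob",P(p,'pawl_knob'),"handle",P(p,'handle'))
E
python3 fit.py
python3 - <<'E'
import cv2
a=cv2.imread('pics/scene0.png')[150:330,240:420];b=cv2.imread('pics/top0.png')[90:270,270:450]
cv2.imwrite('pics/c0.png',cv2.resize(cv2.hconcat([a,b]),None,fx=2.2,fy=2.2,interpolation=cv2.INTER_CUBIC))
E
```

```text
[0.60985849 0.27835575 0.18157653 0.72814531 0.11534055]
hood_edge [-1.5  0.2]
pawl_pivot [-0.   1.6]
axle [-5.1  0.3]
winch [2.2 2. ]
hood_edge [ 0.1 -1.9]
axle [-2.1  0.9]
winch [ 1.3 -1.4]
handle [0.5 1.1]
handle [-1.3 -2.8]
pawl_knob [-0.   0.7]
pawl_knob [ 0.2 -2.6]
1.5 [[array([360., 264.]), array([378., 211.])], [array([356., 261.]), array([374., 210.])]]
1.75 [[array([363., 261.]), array([379., 208.])], [array([359., 258.]), array([374., 206.])]]
2.0 [[array([365., 259.]), array([379., 204.])], [array([361., 256.]), array([375., 203.])]]
2.25 [[array([367., 258.]), array([380., 202.])], [array([363., 255.]), array([375., 200.])]]
2.5 [[array([368., 258.]), array([379., 200.])], [array([364., 255.]), array([375., 199.])]]
2.75 [[array([369., 259.]), array([379., 199.])], [array([364., 256.]), array([375., 198.])]]
3.0 [[array([369., 260.]), array([378., 199.])], [array([364., 258.]), array([374., 198.])]]
3.25 [[array([368., 263.]), array([377., 200.])], [array([364., 261.]), array([373., 199.])]]
3.5 [[array([367., 266.]), array([376., 202.])], [array([363., 264.]), array([372., 201.])]]
3.75 [[array([365., 270.]), array([375., 204.])], [array([361., 267.]), array([371., 203.])]]
4.0 [[array([363., 274.]), array([374., 208.])], [array([359., 271.]), array([370., 207.])]]
4.25 [[array([361., 277.]), array([373., 211.])], [array([356., 275.]), array([369., 210.])]]
4.5 [[array([358., 281.]), array([372., 215.])], [array([354., 278.]), array([368., 214.])]]
4.75 [[array([355., 284.]), array([371., 219.])], [array([351., 281.]), array([367., 217.])]]
knob [0.55132667 0.33369583 0.20029675] handle [0.59054966 0.13552078 0.15192919]
```

View pics/c0.png

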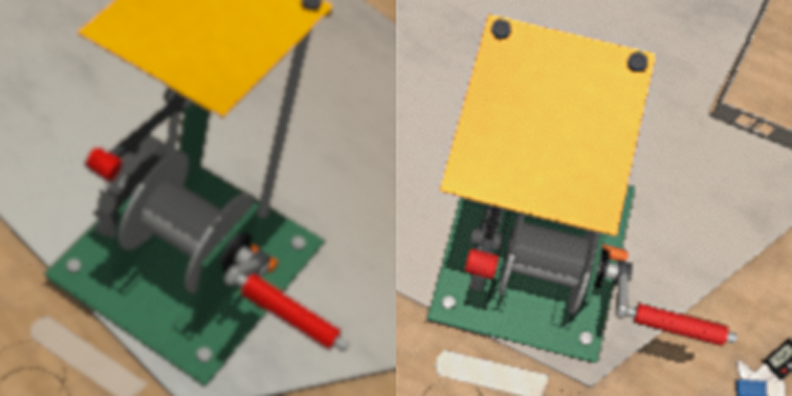

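Call:
drive_tool(deltas=[[1,-1.4,1.5,0,0,-0.12],[2,-2.8,3,0,0,-0.24],[3,-4.2,4.5,0,0,-0.36],[4,-5.6,6,0,0,-0.48],[5,-7,7.5,0,0,-0.6],[6,-8.4,9,0,0,-0.72],[7,-9.8,10.5,0,0,-0.84],[8,-11.2,12,0,0,-0.96]], claw=1)

```text
time_s: 1.62
tcp_pos: [0.3555, 0.5035, 0.3474]
eef_rot: [-90.0, -0.0, 100.6]
contact_force: [-0.1, -0.1, -0.4]
gripper_width: 0.0875
```

Call:
drive_tool(deltas=[[0.9,-1.6,0.2,0,0,-0.12],[1.8,-3.2,0.4,0,0,-0.24],[2.7,-4.8,0.6,0,0,-0.36],[3.6,-6.4,0.8,0,0,-0.48],[4.5,-8,1,0,0,-0.6],[5.4,-9.6,1.2,0,0,-0.72],[6.3,-11.2,1.4,0,0,-0.84],[7,-12.5,1.5,0,0,-0.96]])

```text
time_s: 2.28
tcp_pos: [0.4256, 0.3783, 0.3621]
eef_rot: [-90.0, -0.0, 45.6]
contact_force: [0.4, -0.2, 0.3]
gripper_width: 0.0877
```

Call:
drive_tool(deltas=[[0.5,-0.9,0,0,0,-0.1],[1,-1.8,0,0,0,-0.2],[1.5,-2.7,0,0,0,-0.3],[2,-3.6,0,0,0,-0.4],[2.5,-4.5,0,0,0,-0.5],[3,-5.4,0,0,0,-0.6],[3.3,-5.8,0,0,0,-0.62],[3.3,-5.8,0,0,0,-0.62]])

```text
time_s: 2.95
tcp_pos: [0.4585, 0.3207, 0.3617]
eef_rot: [-90.0, -0.0, 10.4]
contact_force: [0.3, 0.3, 0.1]
gripper_width: 0.0873
```

Call:
drive_tool(deltas=[[0,0,-1,0.02,-0.11,0],[0,0,-2,0.04,-0.22,0],[0,-0.1,-3,0.06,-0.33,0],[0,-0.1,-4,0.08,-0.44,0],[0,-0.2,-5,0.1,-0.55,0],[0,-0.2,-6,0.12,-0.66,0],[0,-0.3,-7,0.14,-0.77,0],[0,-0.3,-7.5,0.152,-0.826,0]])

```text
time_s: 3.62
tcp_pos: [0.4898, 0.2864, 0.3365]
eef_rot: [-90.4, -38.9, 15.6]
contact_force: [0.3, -0.4, 1.2]
gripper_width: 0.0877
```

```bash
cat > look.py <<'E'
from plant import r, imaging
import cv2,sys,json
from h import *
tag=sys.argv[1]; cams=sys.argv[2].split(','); labs=sys.argv[3].split(',') if len(sys.argv)>3 else []
s=r.get_state(); print(s['time_s'],s['tcp_pos'].round(4),s['eef_rot'].round(1),s['contact_force'].round(1),s['joints'].round(0))
out=[]
for c in cams:
    im=imaging.capture(c); cv2.imwrite(f"pics/{c}{tag}.png",im[:,:,::-1])
    for l in labs:
        d=imaging.landmark_of(c,l); print(c,l,[(x['position'],round(x['score'],2)) for x in d[:2]])
        out.append((c,l,[(list(map(float,x['position'])),float(x['score'])) for x in d]))
json.dump(dict(tcp=list(s['tcp_pos']),rot=list(s['eef_rot']),out=out),open(f'look{tag}.json','w'))
E
python3 look.py 1 wrist hood_edge,pawl_pivot,pawl_knob,axle,handle,stop_face,winch
```

```text
3.6167 [0.4898 0.2864 0.3365] [-90.4 -38.9  15.6] [ 0.3 -0.4  1.2] [  62.  -13.  -50.   51.  -36. -173.]
wrist hood_edge []
wrist pawl_pivot [([296.0, 220.5], 0.56)]
wrist pawl_knob [([310.2, 165.4], 0.74)]
wrist axle [([250.5, 144.7], 0.77)]
wrist handle [([111.8, 128.6], 0.82)]
wrist stop_face [([543.7, 15.5], 0.67)]
wrist winch [([252.3, 91.5], 0.61)]
```

View pics/wrist1.png

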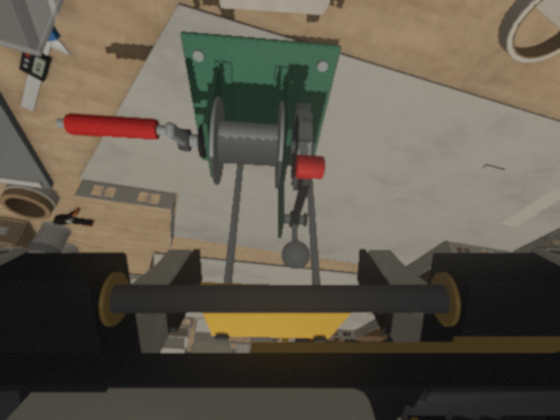

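```bash
python3 - <<'E'
from h import *
R0=Ro.from_euler('xyz',[-90.4,-38.9,15.6],degrees=True)
print(R0.as_matrix().round(3))
d=R0.as_matrix()[:,1]; print('axis',-d)
wy=np.array([-np.sin(.1816),np.cos(.1816),0]);wx=np.array([wy[1],-wy[0],0])
d1=wx*np.sin(np.radians(46))+np.array([0,0,-np.cos(np.radians(46))])
z=-wy; x=np.cross(d1,z); R1=Ro.from_matrix(np.c_[x,d1,z]); print(R1.as_euler('xyz',degrees=True))
# step: -d axis 54deg
Ra=Ro.from_rotvec(-d*np.radians(54))*R0
print((R1*R0.inv()).as_rotvec())
E
```

```text
[[ 0.75   0.607 -0.265]
 [ 0.209  0.162  0.964]
 [ 0.628 -0.778 -0.005]]
axis [-0.60669317 -0.16214351  0.77822418]
[ -90.           46.         -169.59508644]
[-2.02531023 -0.4566725   2.26730959]
```

Call:
drive_tool(deltas=[[0,0,0,-0.079,-0.018,0.0887],[0,0,0,-0.158,-0.036,0.177],[0,0,0,-0.237,-0.054,0.266],[0,0,0,-0.316,-0.071,0.355],[0,0,0,-0.395,-0.089,0.443],[0,0,0,-0.475,-0.107,0.532],[0,0,0,-0.554,-0.125,0.621],[0,0,0,-0.634,-0.143,0.709]])

```text
time_s: 4.68
tcp_pos: [0.4909, 0.2878, 0.3374]
eef_rot: [-125.3, -18.5, 75.1]
contact_force: [-0.6, 0.3, -0.6]
gripper_width: 0.0875
```

Call:
drive_tool(deltas=[[0,0,0,-0.079,-0.018,0.0887],[0,0,0,-0.158,-0.036,0.177],[0,0,0,-0.237,-0.054,0.266],[0,0,0,-0.316,-0.071,0.355],[0,0,0,-0.395,-0.089,0.443],[0,0,0,-0.475,-0.107,0.532],[0,0,0,-0.554,-0.125,0.621],[0,0,0,-0.634,-0.143,0.709]])

```text
time_s: 5.35
tcp_pos: [0.4909, 0.2878, 0.3373]
eef_rot: [-129.4, 17.7, 117.3]
contact_force: [-0.1, 0.7, -0.2]
gripper_width: 0.0875
```

Call:
drive_tool(deltas=[[0,0,0,-0.079,-0.018,0.0887],[0,0,0,-0.158,-0.036,0.177],[0,0,0,-0.237,-0.054,0.266],[0,0,0,-0.316,-0.071,0.355],[0,0,0,-0.395,-0.089,0.443],[0,0,0,-0.475,-0.107,0.532],[0,0,0,-0.554,-0.125,0.621],[0,0,0,-0.634,-0.143,0.709]])

```text
time_s: 6.02
tcp_pos: [0.4909, 0.2877, 0.3373]
eef_rot: [-100.3, 44.8, 175.1]
contact_force: [0.6, -0.9, 0.1]
gripper_width: 0.0876
```

```bash
cat >> h.py <<'E'
def Rdes(pose,tilt,flip=-1):
    wy=np.array([-np.sin(pose[2]),np.cos(pose[2]),0]);wx=np.array([wy[1],-wy[0],0]);t=np.radians(tilt)
    d=wx*np.sin(t)+np.array([0,0,-np.cos(t)]); z=flip*wy
    return np.c_[np.cross(d,z),d,z]
def delta(s,tcp,R):
    R0=Ro.from_euler('xyz',s['eef_rot'],degrees=True)
    print('d cm',((np.array(tcp)-s['tcp_pos'])*100).round(2),'rv',(Ro.from_matrix(R)*R0.inv()).as_rotvec().round(3))
POSE=[.6099,.2784,.1816]
E
python3 - <<'E'
from plant import r
from h import *
s=r.get_state(); print(s['joints'].round(0),s['tcp_pos'])
k=knob(.115)
for ti in (44,46,48):
  R=Rdes(POSE,ti); K=W2(k,POSE); print(K)
  delta(s,K-R[:,1]*.12,R)
E
```

```text
[ 58. -13. -56.  70. -35. -25.] [0.490942   0.28772501 0.33734246]
[0.55135741 0.33373697 0.20025501]
d cm [-2.16  3.1  -5.08] rv [-0.129  0.007  0.141]
[0.55135741 0.33373697 0.20025501]
d cm [-2.45  3.04 -5.37] rv [-0.125 -0.027  0.138]
[0.55135741 0.33373697 0.20025501]
d cm [-2.73  2.99 -5.68] rv [-0.121 -0.062  0.136]
```

Call:
drive_tool(deltas=[[0,0.5,-1,-0.02,0,0.02],[0,1,-2,-0.04,0,0.04],[0,1.5,-3,-0.06,0,0.06],[0,2,-4,-0.08,0,0.08],[0,2.5,-5,-0.1,0,0.1],[0,3,-6,-0.12,0,0.12],[-0.1,3.5,-7.2,-0.129,0.007,0.141],[-0.1,3.5,-7.2,-0.129,0.007,0.141]])

```text
time_s: 6.68
tcp_pos: [0.4948, 0.3294, 0.2725]
eef_rot: [-89.8, 43.2, -169.9]
contact_force: [-0.3, 0.9, 0.5]
gripper_width: 0.0875
```

```bash
python3 look.py 2 wrist,scene hood_edge,pawl_pivot,pawl_knob,axle,handle,stop_face
```

```text
6.6833 [0.4948 0.3294 0.2725] [ -89.8   43.2 -169.9] [-0.3  0.9  0.5] [ 53.  -6. -58.  83. -28. -27.]
wrist hood_edge [([335.9, 111.3], 0.78)]
wrist pawl_pivot [([283.8, 134.1], 0.69)]
wrist pawl_knob [([287.9, 231.7], 0.73)]
wrist axle [([342.9, 222.6], 0.72)]
wrist handle [([491.0, 243.4], 0.68), ([284.7, 132.8], 0.38)]
wrist stop_face [([392.9, 207.0], 0.73)]
scene hood_edge [([309.0, 186.6], 0.58)]
scene pawl_pivot [([323.4, 193.0], 0.77)]
scene pawl_knob [([276.2, 366.6], 0.51)]
scene axle [([327.9, 250.4], 0.67), ([306.4, 184.0], 0.49)]
scene handle [([371.5, 287.9], 0.76)]
scene stop_face [([362.7, 268.2], 0.46)]
```

View pics/wrist2.png

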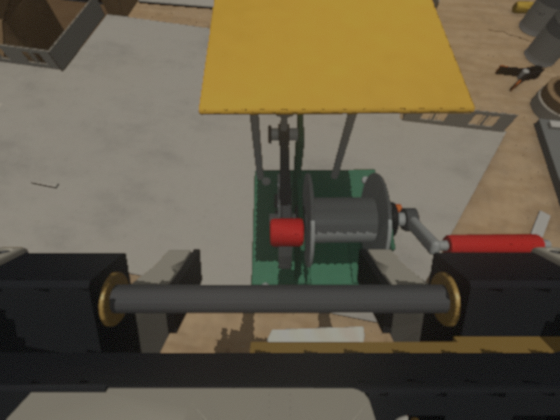

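View pics/scene2.png

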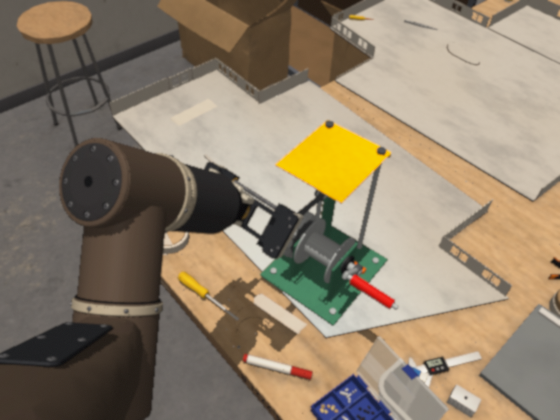

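```bash
cat > fit2.py <<'E'
from plant import imaging
from h import *
import json,sys
S=imaging.get_calibration("scene");T=imaging.get_calibration("top");Wc=imaging.get_calibration("wrist")
def wcal(tcp,rot):
    M=np.eye(4);M[:3,:3]=Ro.from_euler('xyz',rot,degrees=True).as_matrix();M[:3,3]=tcp
    I=np.linalg.inv(M@Wc['T_tool_cam']); return dict(mtx=Wc['mtx'],R=I[:3,:3],t=I[:3,3])
L1=json.load(open('look1.json'));L2=json.load(open('look2.json'))
w1=wcal(L1['tcp'],L1['rot']);w2=wcal(L2['tcp'],L2['rot'])
fix=dict(hood_edge=[-.03,.04,.307],pawl_pivot=[.075,.065,.172],axle=[0,0,.112],winch=[0,0,0])
obs=[(S,'hood_edge',(307.9,185.7)),(S,'pawl_pivot',(322.4,195.2)),(S,'axle',(329.2,251.2)),(S,'winch',(317.3,279.3)),
(T,'hood_edge',(328.5,188.4)),(T,'axle',(340.6,204)),(T,'winch',(331.1,217.7)),
(S,'handle',(371,290.3)),(T,'handle',(399.3,238.1)),(S,'pawl_knob',(287.2,221.7)),(T,'pawl_knob',(308.7,209.6)),
(S,'stop_face',(362,268.5)),(T,'stop_face',(371.7,205.1))]
for w,L in((w1,L1),(w2,L2)):
    for c,l,d in L['out']:
        if c=='wrist' and d and d[0][1]>.5 and not(l=='stop_face' and w is w1): obs.append((w,l,d[0][0]))
        if c=='scene' and d and d[0][1]>.5 and l!='pawl_knob': obs.append((S,l,d[0][0]))
def P(p,n):
    if n=='handle': return W2(handle(p[3]),p)
    if n=='pawl_knob': return W2(knob(p[4]),p)
    if n=='stop_face': return W2([-.037*np.cos(p[5]),p[6],.112+.037*np.sin(p[5])],p)
    return W2(fix[n],p)
def f(p): return np.concatenate([proj(c,P(p,n))-o for c,n,o in obs])
s=least_squares(f,[.61,0.278,.18,.7,.1,3.7,-.08],loss='soft_l1',x_scale=[.1,.1,.1,.3,.1,.3,.01],f_scale=2)
p=s.x;print(p.round(4)); nm={id(S):'S',id(T):'T',id(w1):'w1',id(w2):'w2'}
for (c,n,o),e in zip(obs,f(p).reshape(-1,2)): print(nm[id(c)],n,e.round(1))
print("knob",P(p,'pawl_knob'),"handle",P(p,'handle'))
E
python3 fit2.py
```

```text
[ 0.6117  0.2768  0.1762  0.741   0.0487  3.8458 -0.0761]
S hood_edge [-0.1  0.1]
S pawl_pivot [1.4 1.6]
S axle [-3.9  0.3]
S winch [3.3 2.1]
T hood_edge [ 1.2 -2.6]
T axle [-1.1  0.5]
T winch [ 2.2 -1.8]
S handle [1.7 0.9]
T handle [-0.4 -3.2]
S pawl_knob [0.5 3.7]
T pawl_knob [ 0.7 -1.5]
S stop_face [-0.3  0.6]
T stop_face [ 0.3 -0.7]
w1 pawl_pivot [-5.4 -4.2]
w1 pawl_knob [-4.3 -0.7]
w1 axle [-4.  -2.7]
w1 handle [ 2.1 -1.2]
w1 winch [-0.9 -1.8]
w2 hood_edge [-2.2  6.2]
w2 pawl_pivot [0.4 0.4]
w2 pawl_knob [-2.1 -2.2]
w2 axle [-3.9 -4.1]
w2 handle [-3.8 -2.6]
w2 stop_face [-0.1 -0.1]
S hood_edge [-1.2 -0.8]
S pawl_pivot [0.4 3.8]
S axle [-2.6  1.1]
S handle [1.2 3.3]
knob [0.55188369 0.33213853 0.19206634] handle [0.59214203 0.13412969 0.15250261]
```

Call:
drive_tool(deltas=[[0.9,0.1,-1.2,0,0,0],[1.9,0.2,-2.5,0,0,0],[2.9,0.2,-3.8,0,0,0],[3.9,0.3,-5.1,0,0,0],[4.9,0.35,-6.4,0,0,0],[5.9,0.4,-7.6,0,0,0],[6.5,0.45,-8.4,0,0,0],[6.5,0.45,-8.4,0,0,0]], claw=0.75)

```text
time_s: 8.05
tcp_pos: [0.5208, 0.3279, 0.2243]
eef_rot: [-88.1, 40.9, -170.0]
contact_force: [0.4, 0.2, 0.4]
gripper_width: 0.0655
```

```bash
python3 look.py 3 wrist,scene pawl_knob
```

```text
8.05 [0.5208 0.3279 0.2243] [ -88.1   40.9 -170. ] [0.4 0.2 0.4] [ 45.  -0. -58.  95. -24. -34.]
wrist pawl_knob [([279.3, 235.6], 0.97)]
scene pawl_knob [([289.5, 223.0], 0.57)]
```

View pics/wrist3.png

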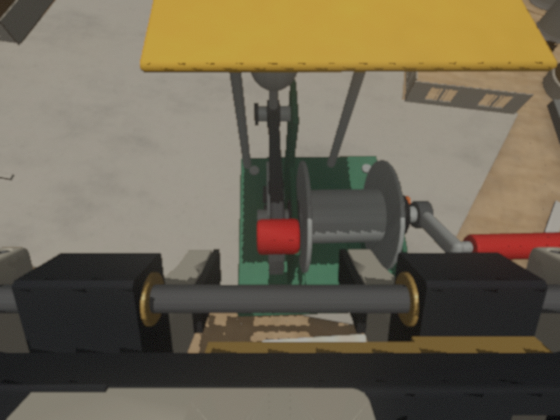

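```bash
cat > kin.py <<'E'
from h import *
import itertools
def A(ax,a): return Ro.from_euler(ax,a,degrees=True).as_matrix()
def fk(p,sg,q):
    # offsets p: h,a1,l,a2,a3,d4,d6, o1,o2,o3,o6, o4,o5, base x,y
    h,a1,l,a2,a3,d4,d6,o1,o2,o3,o6,o4,o5,lw=p
    R=A('z',sg[0]*q[0]+o1); x=R@np.array([a1,l,h])
    R=R@A('y',sg[1]*q[1]+o2); x=x+R@[0,0,a2]
    R=R@A('y',sg[2]*q[2]+o3); x=x+R@[d4,0,a3]
    R=R@A('x',sg[3]*q[3]+o4)@A('y',sg[4]*q[4]+o5); x=x+R@[d6,0,0]+R@[0,0,lw]
    R=R@A('x',sg[5]*q[5]+o6)
    return x,R  # tool y = R x-axis; 
# tool frame: y along fingers=R[:,0]; tool z=R[:,1]; tool x = R[:,2]
def toolR(R): return np.c_[R[:,2],R[:,0],R[:,1]]
E
cat > kfit.py <<'E'
from kin import *
from plant import r
s=r.get_state()
D=[([82.454,20.546,.682,0,-70.136,-16.507],[.275,.616,.227],[-89.906,.007,155.94],1),
([62,-13,-50,51,-36,-173],[.4898,.2864,.3365],[-90.4,-38.9,15.6],.15),
([58,-13,-56,70,-35,-25],[.4909,.2877,.3373],[-100.3,44.8,175.1],.15),
([53,-6,-58,83,-28,-27],[.4948,.3294,.2725],[-89.8,43.2,-169.9],.15),
(s['joints'],s['tcp_pos'],s['eef_rot'],1)]
print(s['joints'].round(2))
best=[]
for sg in itertools.product([1],[1],[1,-1],[1,-1],[1,-1],[1,-1]):
  for o6 in (0,90,180,-90):
    def f(p):
        e=[]
        for q,x,e_,w in D:
            X,R=fk(p,sg,q); M=toolR(R)
            Rm=Ro.from_euler('xyz',e_,degrees=True).as_matrix()
            e+=list((X-x)*10*w)+list((M-Rm).ravel()*w*3)
        p=np.array(p); e+=list(np.array(p[7:13]-np.array([0,0,0,o6,0,0]))/300*.3); e+=list(p[:7]*.005);e+=[p[13]*.01]
        return np.array(e)
    z=least_squares(f,[.3,0,0,.4,0,.4,.25,0,0,0,o6,0,0,0],x_scale=[.1]*7+[20]*6+[.1])
    best.append((z.cost,sg,o6,z.x))
best.sort(key=lambda b:b[0])
for b in best[:4]: print(round(b[0],4),b[1],b[2],b[3].round(3))
b=best[0]
for q,x,e_,w in D:
    X,R=fk(b[3],b[1],q); print((X-x).round(4), np.degrees(Ro.from_matrix(toolR(R)@Ro.from_euler('xyz',e_,degrees=True).as_matrix().T).magnitude()).round(2))
E
python3 kfit.py
```

```text
[ 44.58  -0.46 -58.21  95.47 -23.61 -33.91]
0.0024 (1, 1, -1, -1, -1, -1) -90 [-1.7800e-01  1.6600e-01 -1.9300e-01  7.9900e-01  2.7700e-01 -1.5100e-01
  6.8800e-01  1.2300e-01 -8.7800e+00  8.8100e+00 -8.9876e+01  0.0000e+00
  6.0000e-02  3.6600e-01]
0.0064 (1, 1, -1, -1, -1, -1) 0 [-1.7800e-01  1.6600e-01 -1.9400e-01  7.9900e-01  2.7700e-01 -1.5100e-01
  6.8800e-01  1.6600e-01 -8.7640e+00  8.8010e+00 -8.9824e+01 -7.0000e-03
  6.9000e-02  3.6600e-01]
0.0065 (1, 1, -1, -1, -1, -1) 180 [-1.77000e-01  1.66000e-01 -1.93000e-01  7.99000e-01  2.76000e-01
 -1.51000e-01  6.88000e-01  7.90000e-02 -8.79500e+00  8.81900e+00
  2.70073e+02  7.00000e-03  5.10000e-02  3.67000e-01]
0.0186 (1, 1, -1, -1, -1, -1) 90 [-1.7900e-01  1.6600e-01 -1.9400e-01  7.9900e-01  2.7700e-01 -1.5100e-01
  6.8700e-01  2.1000e-01 -8.7480e+00  8.7920e+00 -8.9773e+01 -1.4000e-02
  7.8000e-02  3.6600e-01]
[-0.     -0.     -0.0001] 0.02
[-0.015   0.0175  0.0196] 1.57
[ 0.0085 -0.0198 -0.02  ] 0.65
[ 0.      0.008  -0.0035] 0.74
[ 0.0001 -0.0002  0.0001] 0.03
```

```bash
cat > kfit2.py <<'E'
from kin import *
import json
sg=(1,1,-1,-1,-1,-1)
D=[([82.454,20.546,.682,0,-70.136,-16.507],[.275,.616,.227],[-89.906,.007,155.94],1),
([62,-13,-50,51,-36,-173],[.4898,.2864,.3365],[-90.4,-38.9,15.6],.15),
([58,-13,-56,70,-35,-25],[.4909,.2877,.3373],[-100.3,44.8,175.1],.15),
([53,-6,-58,83,-28,-27],[.4948,.3294,.2725],[-89.8,43.2,-169.9],.15),
([44.58,-.46,-58.21,95.47,-23.61,-33.91],[.5208,.3279,.2243],[-88.1,40.9,-170.],1)]
n=len(D)
# unknown joint rounding: optimise joints of rounded ones too
def full(p): return list(p[:7])+[0,0,0,-90,0,0]+[p[7]]
for use in (0,1):
    def f(v):
        p=full(v[:8]); e=[]
        for i,(q,x,e_,w) in enumerate(D):
            dq=v[8+6*i:14+6*i]
            X,R=fk(p,sg,np.array(q)+dq); Rm=Ro.from_euler('xyz',e_,degrees=True).as_matrix()
            e+=list((X-x)/.0008)+list((toolR(R)-Rm).ravel()/.001); e+=list(dq/(.05 if w==1 else .3))
        e+=[p[13]/(1 if use else 1e-5)]; e+=[p[4]*3]
        return np.array(e)
    z=least_squares(f,np.r_[[.3,0,-.19,.4,0,.4,.25,0],np.zeros(6*n)],x_scale=np.r_[[.1]*8,np.full(6*n,1)])
    print(z.cost,z.x[:8].round(4)); J=z.jac; C=np.linalg.pinv(J.T@J); print(np.sqrt(np.diag(C))[:8].round(4))
    json.dump(full(list(z.x[:8])),open(f'kin{use}.json','w'))
E
python3 kfit2.py
```

```text
9868.628615509635 [-3.0266e+00  7.5100e-02 -1.7990e-01  2.1982e+00  1.0668e+00 -5.7790e-01
  2.5000e-03  0.0000e+00]
[0.034  0.006  0.0009 0.022  0.0114 0.0069 0.0028 0.    ]
1308.521177646421 [-0.0545  0.1283 -0.1923  0.626   0.2179 -0.0546  0.5366  0.2782]
[0.0067 0.0038 0.0009 0.0046 0.0029 0.0026 0.0042 0.0023]
```

```bash
cat > kfit3.py <<'E'
from kin import *
import json
sg=(1,1,-1,-1,-1,-1)
D=[([82.454,20.546,.682,0,-70.136,-16.507],[.275,.616,.227],[-89.906,.007,155.94],1),
([62,-13,-50,51,-36,-173],[.4898,.2864,.3365],[-90.4,-38.9,15.6],.15),
([58,-13,-56,70,-35,-25],[.4909,.2877,.3373],[-100.3,44.8,175.1],.15),
([53,-6,-58,83,-28,-27],[.4948,.3294,.2725],[-89.8,43.2,-169.9],.15),
([44.58,-.46,-58.21,95.47,-23.61,-33.91],[.5208,.3279,.2243],[-88.1,40.9,-170.],1)]
def rots(q):
    R1=A('z',q[0]);R2=R1@A('y',q[1]);R3=R2@A('y',-q[2]);R4=R3@A('x',-q[3]);R5=R4@A('y',-q[4]);R6=R5@A('x',-q[5]-90)
    return R1,R2,R3,R4,R5,R6
names='t1x t1y t1z t2x t2z t3x t3z t4y t4z t5x t5z'.split()
def row(q):
    R1,R2,R3,R4,R5,R6=rots(q)
    return np.c_[R1,R2[:,[0,2]],R3[:,[0,2]],R4[:,[1,2]],R5[:,[0,2]]]
if __name__=='__main__':
    for q,x,e,w in D:
        print(np.degrees(Ro.from_matrix(toolR(rots(q)[5])@Ro.from_euler('xyz',e,degrees=True).as_matrix().T).as_rotvec()).round(2))
    pr=np.array([.0,0,.3,0,.4,.4,0,0,0,.25,0])
    for lam in (.003,.01,.03):
        M=np.vstack([row(q)*w for q,x,e,w in D]);b=np.concatenate([np.array(x)*w for q,x,e,w in D])
        t=np.linalg.lstsq(np.vstack([M,lam*np.eye(11)]),np.r_[b,lam*pr],rcond=None)[0]
        print(lam,dict(zip(names,t.round(3)))); print(((M@t-b)/np.repeat([d[3] for d in D],3)).round(4))
E
python3 kfit3.py
```

```text
[ 0.09 -0.03  0.01]
[-1.08  0.1   1.15]
[-0.31  0.27 -0.5 ]
[ 0.5   0.26 -0.45]
[ 0.1  -0.06 -0.04]
0.003 {'t1x': np.float64(-0.064), 't1y': np.float64(0.015), 't1z': np.float64(0.203), 't2x': np.float64(-0.0), 't2z': np.float64(0.565), 't3x': np.float64(0.517), 't3z': np.float64(0.055), 't4y': np.float64(-0.207), 't4z': np.float64(-0.071), 't5x': np.float64(0.313), 't5z': np.float64(0.032)}
[ 0.     -0.      0.     -0.0044  0.0012 -0.0017  0.0033 -0.0005  0.0016
  0.0018 -0.0009  0.0006 -0.      0.     -0.    ]
0.01 {'t1x': np.float64(-0.042), 't1y': np.float64(0.009), 't1z': np.float64(0.207), 't2x': np.float64(0.009), 't2z': np.float64(0.571), 't3x': np.float64(0.5), 't3z': np.float64(0.029), 't4y': np.float64(-0.201), 't4z': np.float64(-0.04), 't5x': np.float64(0.331), 't5z': np.float64(0.013)}
[ 0.     -0.     -0.     -0.0048  0.0045 -0.0028  0.0025  0.0002  0.0013
  0.0015 -0.0002  0.0007 -0.     -0.0001  0.    ]
0.03 {'t1x': np.float64(-0.009), 't1y': np.float64(-0.004), 't1z': np.float64(0.219), 't2x': np.float64(0.022), 't2z': np.float64(0.532), 't3x': np.float64(0.473), 't3z': np.float64(0.017), 't4y': np.float64(-0.188), 't4z': np.float64(-0.028), 't5x': np.float64(0.312), 't5z': np.float64(0.006)}
[ 0.0001 -0.0002 -0.     -0.0075  0.0188 -0.0054  0.0002  0.0117 -0.0021
  0.0006  0.0049 -0.0006  0.     -0.0006  0.0003]
```

```bash
cat >> kfit3.py <<'E'
    idx=[2,4,5,7,9]
    for ii in (idx,idx+[6],idx+[0,6]):
        t=np.linalg.lstsq(M[:,ii],b,rcond=None)[0]; print([names[i] for i in ii],t.round(4)); print(((M[:,ii]@t-b)/np.repeat([d[3] for d in D],3)).round(4))
E
python3 kfit3.py | tail -18
```

```text
0.003 {'t1x': np.float64(-0.064), 't1y': np.float64(0.015), 't1z': np.float64(0.203), 't2x': np.float64(-0.0), 't2z': np.float64(0.565), 't3x': np.float64(0.517), 't3z': np.float64(0.055), 't4y': np.float64(-0.207), 't4z': np.float64(-0.071), 't5x': np.float64(0.313), 't5z': np.float64(0.032)}
[ 0.     -0.      0.     -0.0044  0.0012 -0.0017  0.0033 -0.0005  0.0016
  0.0018 -0.0009  0.0006 -0.      0.     -0.    ]
0.01 {'t1x': np.float64(-0.042), 't1y': np.float64(0.009), 't1z': np.float64(0.207), 't2x': np.float64(0.009), 't2z': np.float64(0.571), 't3x': np.float64(0.5), 't3z': np.float64(0.029), 't4y': np.float64(-0.201), 't4z': np.float64(-0.04), 't5x': np.float64(0.331), 't5z': np.float64(0.013)}
[ 0.     -0.     -0.     -0.0048  0.0045 -0.0028  0.0025  0.0002  0.0013
  0.0015 -0.0002  0.0007 -0.     -0.0001  0.    ]
0.03 {'t1x': np.float64(-0.009), 't1y': np.float64(-0.004), 't1z': np.float64(0.219), 't2x': np.float64(0.022), 't2z': np.float64(0.532), 't3x': np.float64(0.473), 't3z': np.float64(0.017), 't4y': np.float64(-0.188), 't4z': np.float64(-0.028), 't5x': np.float64(0.312), 't5z': np.float64(0.006)}
[ 0.0001 -0.0002 -0.     -0.0075  0.0188 -0.0054  0.0002  0.0117 -0.0021
  0.0006  0.0049 -0.0006  0.     -0.0006  0.0003]
['t1z', 't2z', 't3x', 't4y', 't5x'] [ 0.2016  0.5982  0.4645 -0.1918  0.3769]
[ 0.0001  0.      0.     -0.0031  0.005  -0.0073  0.0038 -0.0032 -0.0024
  0.002  -0.0008 -0.0003 -0.0001 -0.      0.0002]
['t1z', 't2z', 't3x', 't4y', 't5x', 't3z'] [ 0.198   0.6     0.4634 -0.1917  0.3766  0.0012]
[ 0.      0.      0.     -0.0037  0.0044 -0.0073  0.0033 -0.0036 -0.0024
  0.0017 -0.0009 -0.0002 -0.0001  0.0001  0.0002]
['t1z', 't2z', 't3x', 't4y', 't5x', 't1x', 't3z'] [ 0.1945  0.6028  0.4632 -0.1918  0.3769 -0.0013  0.0026]
[ 0.0001 -0.      0.0001 -0.004   0.0034 -0.0071  0.003  -0.0045 -0.0023
  0.0016 -0.0013 -0.0002  0.      0.      0.0001]
```

```bash
cat > ik.py <<'E'
from kfit3 import rots,toolR
from h import *
from kin import *
TT=[.2016,.5982,.4645,-.1918,.3769]
LO=np.array([-176.03,-82.01,-58.28,-173.87,-174.79,-.11*0-173.66]);HI=np.array([176.03,121.73,71.71,95.51,-.11,173.66])
def FK(q):
    R1,R2,R3,R4,R5,R6=rots(q)
    return R1[:,2]*TT[0]+R2[:,2]*TT[1]+R3[:,0]*TT[2]+R4[:,1]*TT[3]+R5[:,0]*TT[4], toolR(R6)
def IK(x,R,q0):
    def f(q):
        X,M=FK(q); return np.r_[(X-x)*10,Ro.from_matrix(M@R.T).as_rotvec()*3]
    z=least_squares(f,np.clip(q0,LO+.1,HI-.1),bounds=(LO,HI),x_scale=20,max_nfev=80)
    return z.x,np.linalg.norm(z.fun)
def allIK(x,R,n=40,seed=0):
    g=np.random.default_rng(seed);S=[]
    for _ in range(n):
        q,c=IK(x,R,g.uniform(LO,HI))
        if c<1e-3 and not any(np.abs(q-s).max()<3 for s in S): S.append(q)
    return S
if __name__=='__main__':
    pose=[.6117,.2768,.1762]
    for tilt in (40,45,50):
      for flip in (1,-1):
        for a in (.05,.4):
          R=Rdes(pose,tilt,flip);x=W2(knob(a),pose)+R[:,1]*.011
          for q in allIK(x,R,30): print(tilt,flip,a,q.round(0),'margin',np.minimum(q-LO,HI-q).min().round(1))
E
time python3 ik.py
```

```text
real	0m35.465s
user	0m35.432s
sys	0m0.228s
```

```bash
cat > ik2.py <<'E'
from ik import *
pose=[.6117,.2768,.1762]
x0,R0=FK([44.58,-.46,-58.21,95.47,-23.61,-33.91]);print(x0)
# check IK works at known pose
print([s.round(0) for s in allIK(*FK([50,0,-40,60,-40,-30]),20)])
from collections import defaultdict
for a in (.05,.4):
 for dy in (-30,-15,0,15,30):
  for tilt in (35,40,45,50):
    for flip in (1,-1):
      p2=[0,0,pose[2]+np.radians(dy)]
      R=Rdes(p2,tilt,flip);x=W2(knob(a),pose)+R[:,1]*.011
      S=[IK(x,R,q0) for q0 in ([40,0,-50,60,-30,-30+0],[40,0,-50,60,-30,-173],[20,0,-50,-60,-30,60],[20,0,-40,-150,-30,150],[40,10,-40,0,-30,0],[20,-20,-40,-170,-30,-60],[0,0,-40,-90,-60,100])]
      S.sort(key=lambda s:s[1]); q,c=S[0]
      print(a,dy,tilt,flip,round(c,3),q.round(0) if c<.3 else '')
E
python3 ik2.py
```

```text
[0.52070384 0.32782906 0.22442699]
[array([ 50.,  -0., -40.,  60., -40., -30.])]
0.05 -30 35 1 0.955 
0.05 -30 35 -1 0.0 [ 60.  13. -43.  56. -43. -35.]
0.05 -30 40 1 1.117 
0.05 -30 40 -1 0.0 [ 60.  13. -46.  65. -44. -44.]
0.05 -30 45 1 1.154 
0.05 -30 45 -1 0.0 [ 60.  14. -49.  74. -47. -52.]
0.05 -30 50 1 1.232 
0.05 -30 50 -1 0.0 [ 60.  15. -51.  81. -50. -59.]
0.05 -15 35 1 0.629 
0.05 -15 35 -1 0.0 [ 53.   9. -50.  71. -31. -31.]
0.05 -15 40 1 0.65 
0.05 -15 40 -1 0.0 [ 49.   8. -54.  87. -31. -43.]
0.05 -15 45 1 0.645 
0.05 -15 45 -1 0.067 [ 48.   9. -55.  96. -35. -51.]
0.05 -15 50 1 0.71 
0.05 -15 50 -1 0.212 [ 51.  10. -56.  96. -40. -54.]
0.05 0 35 1 0.367 
0.05 0 35 -1 0.0 [ 38.   5. -54.  95. -16. -29.]
0.05 0 40 1 0.248 [  13.    5.  -41. -174.   -0.   81.]
0.05 0 40 -1 0.201 [ 40.   5. -55.  96. -19. -31.]
0.05 0 45 1 0.13 [  13.    4.  -41. -174.   -0.   82.]
0.05 0 45 -1 0.13 [  13.    4.  -41. -174.   -0.  -98.]
0.05 0 50 1 0.166 [  13.    5.  -45. -174.   -9.   82.]
0.05 0 50 -1 0.166 [  13.    5.  -45. -174.   -9.  -98.]
0.05 15 35 1 0.192 [  41.    4.  -52.   70
[... 1648 characters left out ...]
35 1 0.022 [  41.    2.  -51.   71.  -10. -174.]
0.4 15 35 -1 0.0 [ 38.   2. -52.  78.  -8.   2.]
0.4 15 40 1 0.255 [  40.    1.  -51.   72.   -8. -174.]
0.4 15 40 -1 0.198 [ 32.   1. -53.  96.  -5. -11.]
0.4 15 45 1 0.435 
0.4 15 45 -1 0.429 
0.4 15 50 1 0.394 
0.4 15 50 -1 0.394 
0.4 30 35 1 0.0 [  49.    3.  -41.   24.  -12. -121.]
0.4 30 35 -1 0.0 [ 49.   3. -41.  24. -12.  59.]
0.4 30 40 1 0.104 [  43.    2.  -49.   44.   -1. -136.]
0.4 30 40 -1 0.104 [ 43.   2. -49.  44.  -1.  44.]
0.4 30 45 1 0.243 [  46.    2.  -44.   16.   -0. -111.]
0.4 30 45 -1 0.243 [ 46.   2. -44.  16.  -0.  69.]
0.4 30 50 1 0.254 [ 46.   3. -36. -20.  -0. -73.]
0.4 30 50 -1 0.254 [ 46.   3. -36. -20.  -0. 107.]
```

```bash
cat > ik3.py <<'E'
from ik import *
pose=[.6117,.2768,.1762]
q=np.array([44.58,-.46,-58.21,95.47,-23.61,-33.91])
for dy,tilt in ((-15,40),(-15,42),(-18,42),(-20,40)):
  R=Rdes([0,0,pose[2]+np.radians(dy)],tilt,-1); print('---',dy,tilt,Ro.from_matrix(R).as_euler('xyz',degrees=True).round(1),'d',R[:,1].round(3)); qq=q
  for a,off in ((.06,-.09),(.06,-.06),(.06,-.03),(.06,.012),(.2,.012),(.35,.012),(.45,.012),(.55,.012),(.55,-.03),(.55,-.08)):
    x=W2(knob(a),pose)+R[:,1]*off
    qq,c=IK(x,R,qq); print(a,off,x.round(4),round(c,3),qq.round(0))
E
python3 ik3.py
```

```text
--- -15 40 [-90.   40.  175.1] d [ 0.64  -0.055 -0.766]
0.06 -0.09 [0.4945 0.3372 0.2624] 0.0 [ 67.   0. -50.  61. -44. -29.]
0.06 -0.06 [0.5137 0.3355 0.2394] 0.0 [ 62.   2. -51.  67. -40. -32.]
0.06 -0.03 [0.5329 0.3339 0.2165] 0.0 [ 57.   5. -53.  75. -36. -36.]
0.06 0.012 [0.5598 0.3316 0.1843] 0.0 [ 49.   8. -54.  87. -31. -43.]
0.2 0.012 [0.5639 0.3323 0.2014] 0.0 [ 51.   8. -52.  82. -32. -39.]
0.35 0.012 [0.5709 0.3335 0.2188] 0.0 [ 52.   7. -50.  77. -34. -34.]
0.45 0.012 [0.577  0.3346 0.2298] 0.0 [ 53.   7. -49.  74. -34. -32.]
0.55 0.012 [0.5841 0.3359 0.2401] 0.0 [ 53.   7. -47.  72. -35. -29.]
0.55 -0.03 [0.5572 0.3382 0.2723] 0.0 [ 59.   3. -46.  63. -40. -24.]
0.55 -0.08 [0.5252 0.3409 0.3106] 0.0 [ 65.  -0. -43.  56. -47. -20.]
--- -15 42 [-90.   42.  175.1] d [ 0.667 -0.057 -0.743]
0.06 -0.09 [0.4921 0.3374 0.2604] 0.0 [ 67.   0. -52.  65. -44. -33.]
0.06 -0.06 [0.5121 0.3356 0.2381] 0.0 [ 61.   2. -53.  72. -40. -37.]
0.06 -0.03 [0.5321 0.3339 0.2158] 0.0 [ 56.   5. -54.  80. -36. -41.]
0.06 0.012 [0.5601 0.3315 0.1846] 0.0 [ 48.   9. -55.  93. -32. -48.]
0.2 0.012
[... 1219 characters left out ...]
]
0.06 -0.09 [0.4951 0.3422 0.2624] 0.0 [ 69.   2. -47.  57. -49. -32.]
0.06 -0.06 [0.5141 0.3388 0.2394] 0.0 [ 65.   4. -49.  62. -45. -34.]
0.06 -0.03 [0.5331 0.3355 0.2165] 0.0 [ 61.   7. -50.  68. -41. -38.]
0.06 0.012 [0.5597 0.3309 0.1843] 0.0 [ 54.  10. -52.  79. -36. -43.]
0.2 0.012 [0.5639 0.3316 0.2014] 0.0 [ 55.   9. -50.  75. -37. -39.]
0.35 0.012 [0.5708 0.3329 0.2188] 0.0 [ 56.   8. -48.  71. -38. -35.]
0.45 0.012 [0.5769 0.3339 0.2298] 0.0 [ 56.   8. -46.  69. -39. -33.]
0.55 0.012 [0.584  0.3352 0.2401] 0.0 [ 56.   8. -45.  67. -40. -31.]
0.55 -0.03 [0.5574 0.3399 0.2723] 0.0 [ 61.   5. -43.  60. -45. -27.]
0.55 -0.08 [0.5258 0.3454 0.3106] 0.0 [ 67.   2. -40.  53. -51. -23.]
```

```bash
cat > dl.py <<'E'
# usage: dl.py x y z roll pitch yaw
from plant import r
from h import *
import sys
v=list(map(float,sys.argv[1:])); s=r.get_state(); print(s['tcp_pos'].round(4),s['eef_rot'].round(1),s['joints'].round(1),s['contact_force'].round(1),s['gripper_width'].round(4))
delta(s,v[:3],Ro.from_euler('xyz',v[3:],degrees=True).as_matrix())
E
python3 dl.py .5137 .3355 .2394 -90 40 175.1
```

```text
Traceback (most recent call last):
  File "dl.py", line 5, in <module>
    v=list(map(float,sys.argv[1:])); s=r.get_state(); print(s['tcp_pos'].round(4),s['eef_rot'].round(1),s['joints'].round(1),s['contact_force'].round(1),s['gripper_width'].round(4))
                                                                                                                                                         ^^^^^^^^^^^^^^^^^^^^^^^^
AttributeError: 'float' object has no attribute 'round'
```

```bash
sed -i "s/s\['gripper_width'\].round(4)/s['gripper_width']/" dl.py
python3 dl.py .5137 .3355 .2394 -90 40 175.1
```

```text
[0.521  0.3275 0.2249] [ -88.2   41.  -170.1] [ 44.6  -0.5 -58.2  95.5 -23.6 -33.9] [0.4 0.1 1. ] 0.06596024588236551
d cm [-0.73  0.8   1.45] rv [ 0.023  0.018 -0.238]
```

Call:
drive_tool(deltas=[[-0.1,0.1,0.4,0.003,0.003,-0.03],[-0.3,0.2,0.8,0.006,0.006,-0.07],[-0.4,0.3,1.1,0.01,0.01,-0.11],[-0.5,0.5,1.3,0.014,0.013,-0.15],[-0.6,0.6,1.4,0.018,0.016,-0.19],[-0.7,0.7,1.45,0.021,0.018,-0.22],[-0.73,0.8,1.45,0.023,0.018,-0.238],[-0.73,0.8,1.45,0.023,0.018,-0.238]], claw=0.8)

```text
time_s: 8.92
tcp_pos: [0.5137, 0.3363, 0.2393]
eef_rot: [-90.0, 40.0, 175.1]
contact_force: [-0.7, 0.7, 0.0]
gripper_width: 0.0704
```

```bash
python3 dl.py .5598 .3316 .1845 -90 40 175.1; python3 look.py 4 wrist pawl_knob; python3 - <<'E'
from fit2 import *
L=json.load(open('look4.json'));w=wcal(L['tcp'],L['rot'])
for a in(.02,.06,.1):print(a,proj(w,W2(knob(a),p)))
for q in [(-.0,.0)]:pass
L=json.load(open('look3.json'));w=wcal(L['tcp'],L['rot'])
for a in(.02,.06,.1):print(a,proj(w,W2(knob(a),p)),proj(S,W2(knob(a),p)))
E
```

```text
[0.5137 0.3363 0.2393] [-90.   40.  175.1] [ 62.3   2.5 -51.4  67.2 -40.  -32.5] [-0.7  0.7  0. ] 0.07036019338489623
d cm [ 4.61 -0.47 -5.48] rv [-0.001 -0.     0.   ]
8.9167 [0.5137 0.3363 0.2393] [-90.   40.  175.1] [-0.7  0.7  0. ] [ 62.   3. -51.  67. -40. -32.]
wrist pawl_knob [([282.8, 233.6], 0.68), ([416.7, 189.0], 0.57)]
[ 0.6118  0.2768  0.1759  0.7387  0.0463  3.8422 -0.0761]
S hood_edge [-0.1  0.1]
S pawl_pivot [1.4 1.6]
S axle [-3.9  0.3]
S winch [3.3 2. ]
T hood_edge [ 1.2 -2.6]
T axle [-1.1  0.4]
T winch [ 2.2 -1.8]
S handle [1.7 1. ]
T handle [-0.4 -3.2]
S pawl_knob [0.5 3.7]
T pawl_knob [ 0.7 -1.5]
S stop_face [-0.2  0.5]
T stop_face [ 0.3 -0.7]
w1 pawl_pivot [-5.4 -3.9]
w1 pawl_knob [-4.2 -0.5]
w1 axle [-3.9 -2.4]
w1 handle [ 2.2 -1. ]
w1 winch [-0.8 -1.5]
w2 hood_edge [-2.1  6.5]
w2 pawl_pivot [0.4 0.6]
w2 pawl_knob [-2.  -1.8]
w2 axle [-3.8 -3.9]
w2 handle [-3.8 -2.2]
w2 stop_face [-0.1 -0. ]
S hood_edge [-1.2 -0.8]
S pawl_pivot [0.4 3.8]
S axle [-2.6  1.1]
S handle [1.2 3.4]
knob [0.55195404 0.33218709 0.19177409] handle [0.59211044 0.13415868 0.15240163]
0.02 [279.02893485 232.13066161]
0.06 [278.76026223 228.918538  ]
0.1 [278.41161047 225.35794536]
0.02 [277.06462013 235.33923412] [287.52373387 226.63456219]
0.06 [277.17543889 231.80464249] [287.86768178 224.81169888]
0.1 [277.28374205 227.87550067] [288.27585252 222.9290703 ]
```

View pics/wrist4.png

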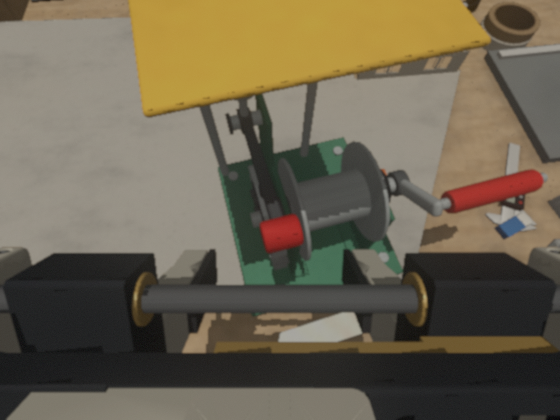

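Call:
drive_tool(deltas=[[0.6,-0.1,-0.7,0,0,0],[1.3,-0.2,-1.5,0,0,0],[2,-0.3,-2.4,0,0,0],[2.7,-0.4,-3.2,0,0,0],[3.4,-0.5,-4.1,0,0,0],[4.1,-0.6,-4.9,0,0,0],[4.55,-0.6,-5.5,0,0,0],[4.55,-0.6,-5.5,0,0,0]])

```text
time_s: 9.68
tcp_pos: [0.5598, 0.3276, 0.1824]
eef_rot: [-89.9, 39.9, 175.1]
contact_force: [0.5, -0.8, -0.2]
gripper_width: 0.07
```

```bash
python3 look.py 5 wrist,scene
```

```text
9.6833 [0.5598 0.3276 0.1824] [-89.9  39.9 175.1] [ 0.5 -0.8 -0.2] [ 49.   8. -54.  88. -31. -43.]
```

View pics/wrist5.png

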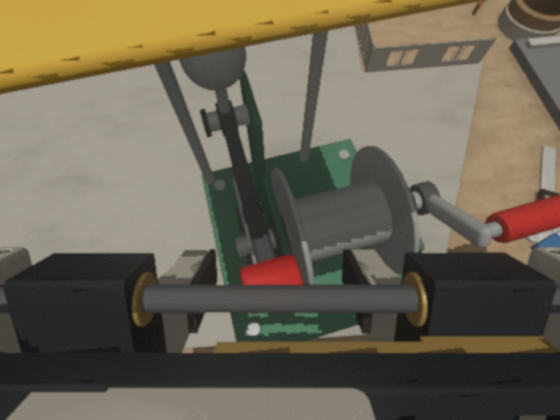

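View pics/scene5.png

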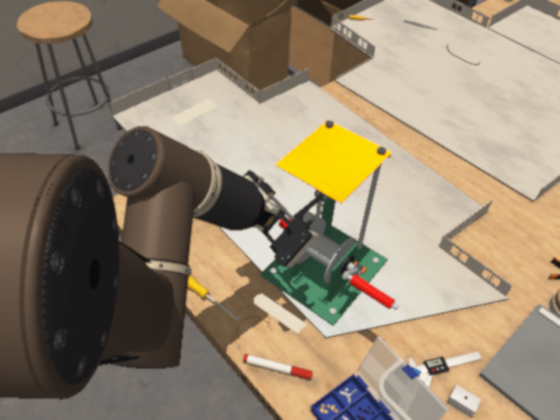

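```bash
python3 - <<'E' | tail -5
from fit2 import *
L=json.load(open('look5.json'));w=wcal(L['tcp'],L['rot'])
R=Ro.from_euler('xyz',L['rot'],degrees=True).as_matrix();t=np.array(L['tcp'])
print('tcp',proj(w,t),'hold',proj(w,t-R[:,1]*.0188))
for a in(.02,.06,.1):
    k=W2(knob(a),p);print(a,proj(w,k), R.T@(k-t))
E
```

```text
knob [0.55195464 0.3321877  0.19177177] handle [0.59211034 0.13415916 0.15240066]
tcp [277.20191348 264.94524607] hold [276.98621331 281.61584588]
0.02 [269.95461946 278.27311577] [ 0.00276489 -0.01023241 -0.00378925]
0.06 [269.34419085 274.88862046] [-0.00098751 -0.01357926 -0.00397828]
0.1 [268.60441832 270.95533708] [-0.00486485 -0.01677706 -0.00421904]
```

Call:
drive_tool(deltas=[[0,0.2,0,0,0,0],[0,0.2,0,0,0,0],[0,0.2,0,0,0,0],[0,0.2,0,0,0,0],[0,0.2,0,0,0,0],[0,0.2,0,0,0,0],[0,0.2,0,0,0,0],[0,0.2,0,0,0,0]], claw=0, squeeze=6)

```text
time_s: 10.45
tcp_pos: [0.5593, 0.3313, 0.184]
eef_rot: [-90.0, 40.0, 175.1]
contact_force: [-0.9, -0.9, 1.2]
gripper_width: 0.0321
```

```bash
python3 look.py 6 wrist; python3 - <<'E'
from h import *
pose=[.6118,.2768,.176]
k0=W2(knob(.05),pose)
for a in (.05,.1,.15,.2,.25,.3,.35,.4,.45,.5): print(a,((W2(knob(a),pose)-k0)*100).round(2))
E
```

```text
10.45 [0.5593 0.3313 0.184 ] [-90.   40.  175.1] [-0.9 -0.9  1.2] [ 49.   8. -54.  87. -31. -43.]
0.05 [0. 0. 0.]
0.1 [0.11 0.02 0.62]
0.15 [0.26 0.05 1.23]
0.2 [0.43 0.08 1.83]
0.25 [0.64 0.11 2.43]
0.3 [0.87 0.16 3.01]
0.35 [1.13 0.2  3.58]
0.4 [1.42 0.25 4.13]
0.45 [1.74 0.31 4.68]
0.5 [2.08 0.37 5.2 ]
```

View pics/wrist6.png

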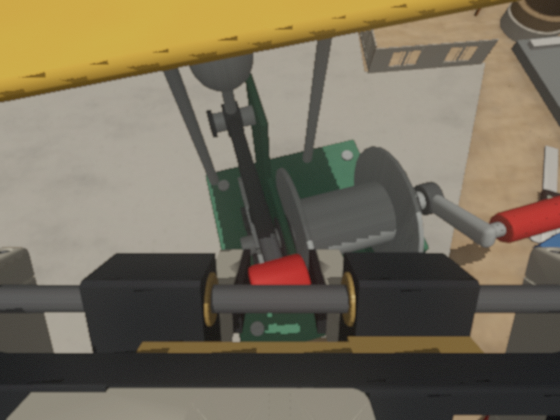

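Call:
drive_tool(deltas=[[0.05,0,0.4,0,0,0],[0.11,0.02,0.75,0,0,0],[0.19,0.03,1.1,0,0,0],[0.28,0.05,1.45,0,0,0],[0.39,0.07,1.8,0,0,0],[0.5,0.09,2.15,0,0,0],[0.62,0.11,2.43,0,0,0],[0.64,0.11,2.43,0,0,0]])

```text
time_s: 11.17
tcp_pos: [0.5658, 0.3325, 0.2089]
eef_rot: [-90.0, 40.0, 175.0]
contact_force: [-5.0, 0.3, 1.5]
gripper_width: 0.0319
```

Call:
drive_tool(deltas=[[0.1,0.02,0.3,0,0,0],[0.23,0.05,0.6,0,0,0],[0.35,0.07,0.9,0,0,0],[0.49,0.09,1.15,0,0,0],[0.63,0.11,1.4,0,0,0],[0.78,0.14,1.7,0,0,0],[0.9,0.16,1.92,0,0,0],[0.9,0.16,1.92,0,0,0]])

```text
time_s: 11.83
tcp_pos: [0.575, 0.334, 0.2277]
eef_rot: [-90.0, 40.0, 175.0]
contact_force: [-0.7, 2.2, -0.9]
gripper_width: 0.0321
```

```bash
python3 look.py 7 wrist,scene pawl_knob
```

```text
11.8333 [0.575  0.334  0.2277] [-90.  40. 175.] [-0.7  2.2 -0.9] [ 53.   7. -49.  75. -34. -32.]
wrist pawl_knob [([280.2, 282.6], 0.86)]
scene pawl_knob []
```

View pics/wrist7.png

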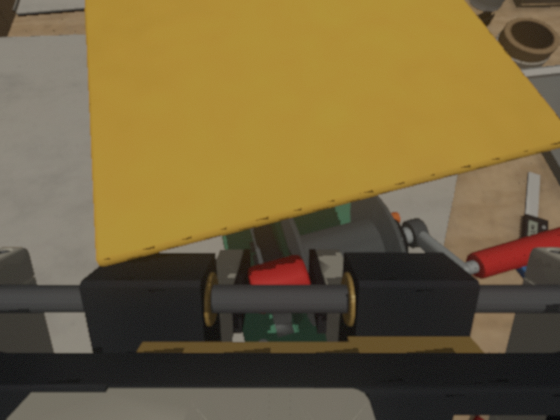

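Call:
drive_tool(deltas=[[0,0,0,0,0,0],[0,0,0,0,0,0],[0,0,0,0,0,0],[0,0,0,0,0,0],[0,0,0,0,0,0],[-0.6,0.05,0.8,0,0,0],[-1.3,0.1,1.5,0,0,0],[-1.9,0.2,2.3,0,0,0]], claw=0.85)

```text
time_s: 12.7
tcp_pos: [0.5556, 0.3353, 0.2504]
eef_rot: [-89.9, 39.9, 175.0]
contact_force: [-0.3, -1.4, 0.9]
gripper_width: 0.0737
```

Call:
drive_tool(deltas=[[-0.6,0.05,0.8,0,0,0],[-1.3,0.1,1.5,0,0,0],[-1.9,0.2,2.3,0,0,0],[-2.5,0.2,3,0,0,0],[-3.1,0.25,3.8,0,0,0],[-3.8,0.3,4.5,0,0,0],[-4.4,0.4,5.3,0,0,0],[-5,0.4,6,0,0,0]])

```text
time_s: 13.37
tcp_pos: [0.5055, 0.3399, 0.311]
eef_rot: [-90.0, 40.0, 175.0]
contact_force: [1.2, -0.1, -0.7]
gripper_width: 0.0744
```

```bash
python3 look.py 8 wrist,scene,top pawl_knob,handle,stop_face; python3 - <<'E' | tail -5
from fit2 import *
for a in(.1,.41,.5,.55):
    k=W2(knob(a),p);print(a,proj(S,k),proj(T,k))
E
```

```text
13.3667 [0.5055 0.3399 0.311 ] [-90.  40. 175.] [ 1.2 -0.1 -0.7] [ 68.  -1. -44.  55. -49. -21.]
wrist pawl_knob [([275.8, 201.4], 0.76), ([316.2, 156.5], 0.53)]
wrist handle [([453.0, 216.1], 0.91)]
wrist stop_face [([364.5, 191.5], 0.51)]
scene pawl_knob [([297.5, 197.5], 0.84)]
scene handle [([372.3, 286.4], 0.64)]
scene stop_face [([360.6, 269.4], 0.59)]
top pawl_knob [([314.2, 190.2], 0.72)]
top handle [([397.8, 234.9], 0.82)]
top stop_face [([371.2, 205.2], 0.44)]
knob [0.55195445 0.3321875  0.19177249] handle [0.59211037 0.134159   0.15240097]
0.1 [288.27595603 222.92876742] [309.79042657 206.69315203]
0.41 [293.56309392 206.69598285] [312.82913208 195.57722309]
0.5 [295.76225652 201.60284429] [313.96987857 191.39071028]
0.55 [297.10095859 198.73562142] [314.64819899 188.8991242 ]
```

View pics/scene8.png

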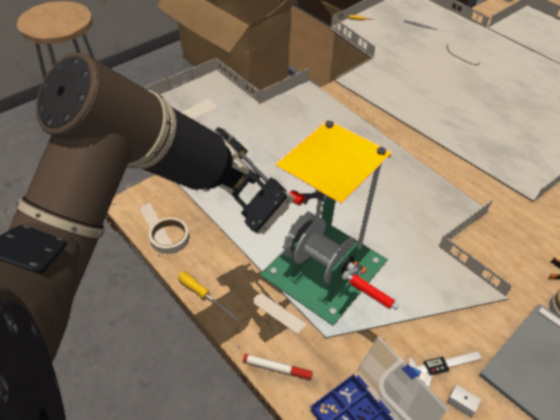

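View pics/wrist8.png

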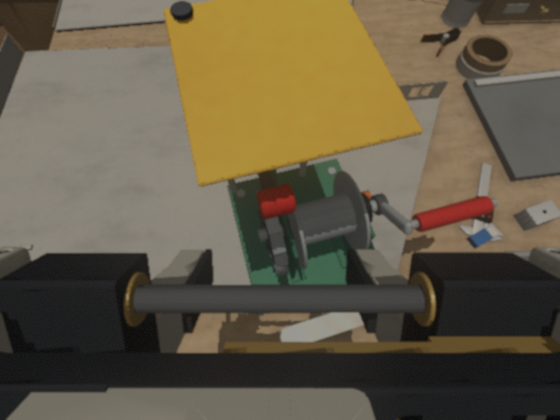

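```bash
cat > ik4.py <<'E'
from ik import *
pose=[.6118,.2768,.176]
def RH(yawoff=0,flip=-1):
    a=pose[2]+np.radians(yawoff); wx=np.array([np.cos(a),np.sin(a),0]); d=np.array([0,0,-1.]); z=flip*wx
    return np.c_[np.cross(d,z),d,z]
def Hx(t,y=-.148,r=.06): return W2([-r*np.cos(t),y,.112+r*np.sin(t)],pose)
if __name__=='__main__':
    R=RH(); print(Ro.from_matrix(R).as_euler('xyz',degrees=True).round(1))
    q=np.array([30,20,0,0,-70,-20.])
    for t in (.74,1.2,1.6,2,2.5,3,3.5,3.8):
        X=Hx(t); q,c=IK(X-[0,0,.0188],R,q); print(t,X.round(4),round(c,3),q.round(0))
E
python3 ik4.py
```

```text
[-90.    0.  100.1]
0.74 [0.5941 0.1233 0.1525] 0.0 [ 30.  18. -15.  -0. -56. -20.]
1.2 [0.6163 0.1273 0.1679] 0.0 [ 29.  20. -11.   0. -59. -19.]
1.6 [0.6394 0.1314 0.172 ] 0.0 [ 29.  22.  -8.   0. -61. -19.]
2 [0.6623 0.1355 0.1666] 0.0 [ 28.  24.  -5.  -0. -61. -18.]
2.5 [0.685  0.1395 0.1479] 0.0 [ 27.  27.  -3.   0. -60. -17.]
3 [0.6962 0.1415 0.1205] 0.0 [ 27.  29.  -3.   0. -58. -17.]
3.5 [0.693  0.1409 0.091 ] 0.0 [ 27.  30.  -5.   0. -55. -17.]
3.8 [0.6844 0.1394 0.0753] 0.0 [ 27.  31.  -7.  -0. -52. -17.]
```

```bash
python3 dl.py .45 .22 .36 -90 0 138; python3 dl.py .45 .22 .36 -90 20 135;
```

```text
[0.506  0.3397 0.3102] [-90.  40. 175.] [ 68.2  -1.3 -44.1  54.7 -48.9 -21.3] [ 0.8  0.  -0.4] 0.0743610511286035
d cm [ -5.6  -11.97   4.98] rv [ 0.283  0.65  -0.619]
[0.506  0.3397 0.3102] [-90.  40. 175.] [ 68.2  -1.3 -44.1  54.7 -48.9 -21.3] [ 0.8  0.  -0.4] 0.0743610511286035
d cm [ -5.6  -11.97   4.98] rv [ 0.151  0.322 -0.691]
```

Call:
drive_tool(deltas=[[-0.7,-1.5,0.6,0.035,0.08,-0.077],[-1.4,-3,1.2,0.07,0.16,-0.154],[-2.1,-4.5,1.9,0.105,0.24,-0.231],[-2.8,-6,2.5,0.14,0.32,-0.308],[-3.5,-7.5,3.1,0.175,0.4,-0.385],[-4.2,-9,3.7,0.21,0.48,-0.462],[-4.9,-10.5,4.4,0.245,0.56,-0.54],[-5.6,-12,5,0.283,0.65,-0.619]], claw=0.7)

```text
time_s: 14.63
tcp_pos: [0.4493, 0.2203, 0.3616]
eef_rot: [-90.1, -0.2, 138.0]
contact_force: [0.6, -1.1, -0.9]
gripper_width: 0.0614
```

```bash
python3 dl.py .594 .123 .26 -90 0 100.1
```

```text
[0.4493 0.2203 0.3616] [-90.1  -0.2 138. ] [ 48.5   0.2  -7.2  -0.2 -82.5  -0.5] [ 0.6 -1.1 -0.9] 0.06144002529295552
d cm [ 14.47  -9.73 -10.16] rv [-0.004 -0.    -0.661]
```

Call:
drive_tool(deltas=[[0.8,-1.8,0,0,0,-0.09],[2,-3.8,-0.5,0,0,-0.18],[4,-5.8,-1.5,0,0,-0.27],[6.5,-7.8,-3,0,0,-0.36],[9,-9.3,-5,0,0,-0.45],[11.5,-9.7,-7,0,0,-0.54],[13.5,-9.7,-9,0,0,-0.63],[14.5,-9.7,-10,0,0,-0.661]])

```text
time_s: 15.3
tcp_pos: [0.5957, 0.1217, 0.2568]
eef_rot: [-89.8, 0.1, 99.8]
contact_force: [-0.4, 0.4, -0.7]
gripper_width: 0.0611
```

```bash
python3 look.py 9 wrist,top handle,stop_face,axle,crank_edge; cat > fit9.py <<'E'
from fit2 import *
import sys
L=json.load(open(f'look{sys.argv[1]}.json'));w=wcal(L['tcp'],L['rot'])
R=Ro.from_euler('xyz',L['rot'],degrees=True).as_matrix();t=np.array(L['tcp'])
print('tcp',proj(w,t),'hold',proj(w,t-R[:,1]*.0188))
def HH(a,y): return W2([-.06*np.cos(a),y,.112+.06*np.sin(a)],p)
for a in (.5,.6,.7,.8): print(a,'mid',proj(w,HH(a,-.137)),'grip',proj(w,HH(a,-.148)),'top',proj(T,HH(a,-.137)))
print('axle end',proj(w,W2([0,-.08,.112],p)))
E
python3 fit9.py 9 | tail -6
```

```text
15.3 [0.5957 0.1217 0.2568] [-89.8   0.1  99.8] [-0.4  0.4 -0.7] [ 30.  13.  -5.   0. -71. -20.]
wrist handle [([287.7, 231.0], 0.96)]
wrist stop_face [([216.7, 263.6], 0.49)]
wrist axle [([243.8, 332.2], 0.78), ([404.0, 246.6], 0.56)]
wrist crank_edge [([260.3, 278.9], 0.69)]
top handle [([251.0, 270.2], 0.46)]
top stop_face []
top axle []
top crank_edge []
tcp [279.43601265 266.66583702] hold [279.46949694 283.47298299]
0.5 mid [289.14011854 223.96372525] grip [289.20032703 212.65277319] top [396.46299353 239.39477402]
0.6 mid [285.91528255 225.73569189] grip [285.94090893 214.24618468] top [397.40499078 237.60400991]
0.7 mid [282.02353481 227.45050324] grip [282.00586541 215.78913326] top [398.35661151 235.60985149]
0.8 mid [277.48610834 229.08127321] grip [277.41639669 217.25737599] top [399.30687757 233.43297655]
axle end [238.95835055 266.14456392]
```

View pics/wrist9.png

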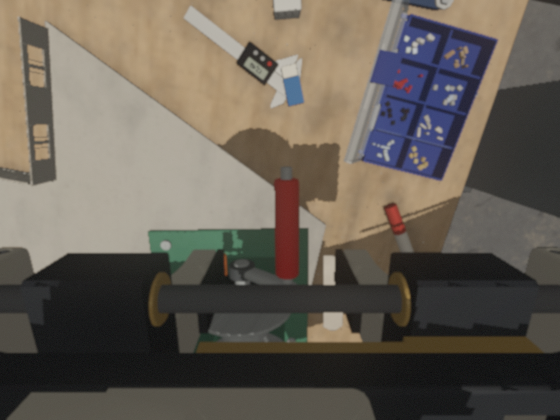

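Call:
drive_tool(deltas=[[-0.2,0,-2,0,0,0],[-0.4,0,-4,0,0,0],[-0.6,0.1,-6,0,0,0.005],[-0.6,0.1,-8,0,0,0.005],[-0.6,0.1,-10,0,0,0.005],[-0.6,0.1,-11.5,0,0,0.005],[-0.6,0.1,-12.6,0,0,0.005],[-0.6,0.1,-12.8,0,0,0.005]])

```text
time_s: 16.47
tcp_pos: [0.5878, 0.1237, 0.1309]
eef_rot: [-89.9, 0.1, 100.5]
contact_force: [-1.2, -0.6, -0.2]
gripper_width: 0.0614
```

```bash
python3 look.py 10 wrist handle; python3 fit9.py 10 | tail -6
```

```text
16.4667 [0.5878 0.1237 0.1309] [-8.990e+01  1.000e-01  1.005e+02] [-1.2 -0.6 -0.2] [ 31.  18. -16.   0. -56. -20.]
wrist handle [([277.4, 305.1], 0.56)]
tcp [279.42865073 266.66635752] hold [279.46134406 283.47367146]
0.5 mid [283.07779502 291.7922303 ] grip [283.31823819 273.35279883] top [396.46383297 239.3950005 ]
0.6 mid [277.22463501 296.89207302] grip [277.35804053 277.98097235] top [397.40582904 237.60423576]
0.7 mid [270.0477559  301.93386086] grip [270.04057247 282.56043248] top [398.35744729 235.61007633]
0.8 mid [261.55172081 306.8256591 ] grip [261.36837    287.00726133] top [399.30770962 233.43320002]
axle end [204.13367706 343.42985789]
```

View pics/wrist10.png

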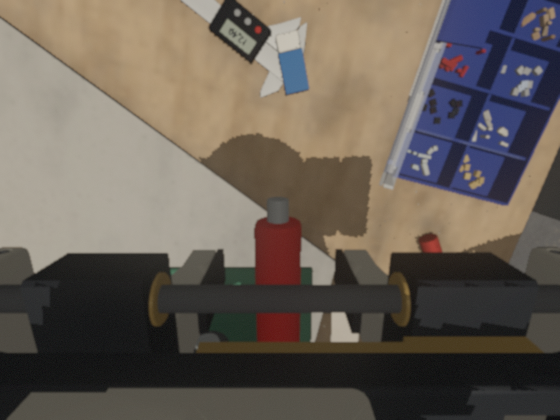

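Call:
drive_tool(deltas=[[0,0,0,0,0,0],[0,0,0,0,0,0],[0,0,0,0,0,0],[0,0,0,0,0,0],[0,0,0,0,0,0],[0,0,0,0,0,0],[0,0,0,0,0,0],[0,0,0,0,0,0]], claw=0, squeeze=25)

```text
time_s: 17.23
tcp_pos: [0.5886, 0.1238, 0.1326]
eef_rot: [-90.0, 0.1, 100.5]
contact_force: [-1.9, 0.0, 1.1]
gripper_width: 0.0212
```

```bash
python3 look.py 11 wrist; python3 - <<'E'
from h import *
pose=[.6118,.2768,.176]
H=lambda t: W2([-.06*np.cos(t),-.148,.112+.06*np.sin(t)],pose)
for a in (.55,.6,.65): print(a,H(a).round(4))
t0=.6
ts=np.arange(.6,4.01,.1)
for t in ts: print(round(t,1),((H(t)-H(t0))*100).round(1))
E
```

```text
17.2333 [0.5886 0.1238 0.1326] [-9.000e+01  1.000e-01  1.005e+02] [-1.9  0.   1.1] [ 31.  18. -16.   0. -56. -20.]
0.55 [0.5874 0.1221 0.1434]
0.6 [0.589  0.1224 0.1459]
0.65 [0.5907 0.1227 0.1483]
0.6 [0. 0. 0.]
0.7 [0.4 0.1 0.5]
0.8 [0.8 0.1 0.9]
0.9 [1.2 0.2 1.3]
1.0 [1.7 0.3 1.7]
1.1 [2.2 0.4 2. ]
1.2 [2.7 0.5 2.2]
1.3 [3.3 0.6 2.4]
1.4 [3.9 0.7 2.5]
1.5 [4.5 0.8 2.6]
1.6 [5.  0.9 2.6]
1.7 [5.6 1.  2.6]
1.8 [6.2 1.1 2.5]
1.9 [6.8 1.2 2.3]
2.0 [7.3 1.3 2.1]
2.1 [7.9 1.4 1.8]
2.2 [8.4 1.5 1.5]
2.3 [8.8 1.6 1.1]
2.4 [9.2 1.6 0.7]
2.5 [9.6 1.7 0.2]
2.6 [ 9.9  1.8 -0.3]
2.7 [10.2  1.8 -0.8]
2.8 [10.4  1.9 -1.4]
2.9 [10.6  1.9 -2. ]
3.0 [10.7  1.9 -2.5]
3.1 [10.8  1.9 -3.1]
3.2 [10.8  1.9 -3.7]
3.3 [10.7  1.9 -4.3]
3.4 [10.6  1.9 -4.9]
3.5 [10.4  1.9 -5.5]
3.6 [10.2  1.8 -6. ]
3.7 [ 9.9  1.8 -6.6]
3.8 [ 9.5  1.7 -7.1]
3.9 [ 9.2  1.6 -7.5]
4.0 [ 8.7  1.6 -7.9]
```

Call:
drive_tool(deltas=[[0.4,0.1,0.5,0,0,0],[0.8,0.1,0.9,0,0,0],[1.2,0.2,1.3,0,0,0],[1.7,0.3,1.7,0,0,0],[2.2,0.4,2.0,0,0,0],[2.7,0.5,2.2,0,0,0],[3.3,0.6,2.4,0,0,0],[3.9,0.7,2.5,0,0,0]])

```text
time_s: 17.95
tcp_pos: [0.6266, 0.131, 0.1552]
eef_rot: [-89.8, 0.0, 100.4]
contact_force: [-1.2, 4.1, -21.7]
gripper_width: 0.0212
```

```bash
python3 look.py 12 wrist
```

```text
17.95 [0.6266 0.131  0.1552] [-89.8   0.  100.4] [ -1.2   4.1 -21.7] [ 29.  20.  -9.  -0. -61. -19.]
```

View pics/wrist12.png

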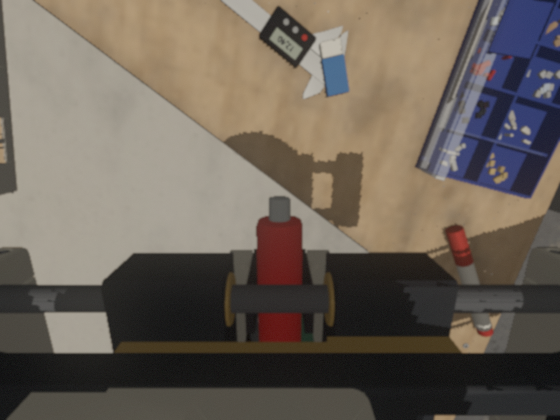

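Call:
drive_tool(deltas=[[0.6,0.1,-0.15,0,0,0],[1.1,0.2,-0.15,0,0,0],[1.7,0.3,-0.15,0,0,0],[2.3,0.4,-0.25,0,0,0],[2.9,0.5,-0.45,0,0,0],[3.4,0.6,-0.65,0,0,0],[4,0.7,-0.95,0,0,0],[4.5,0.8,-1.25,0,0,0]])

```text
time_s: 18.67
tcp_pos: [0.6698, 0.139, 0.1438]
eef_rot: [-89.7, 0.0, 100.5]
contact_force: [-13.9, 5.4, -10.4]
gripper_width: 0.0216
```

Call:
drive_tool(deltas=[[0.3,0.1,-0.5,0,0,0],[0.6,0.2,-0.9,0,0,0],[1,0.3,-1.4,0,0,0],[1.3,0.4,-1.9,0,0,0],[1.6,0.4,-2.4,0,0,0],[1.8,0.5,-3,0,0,0],[2,0.5,-3.6,0,0,0],[2.1,0.5,-4.1,0,0,0]])

```text
time_s: 19.33
tcp_pos: [0.693, 0.1434, 0.1055]
eef_rot: [-89.9, 0.1, 100.5]
contact_force: [-10.9, 2.5, 0.7]
gripper_width: 0.0216
```

Call:
drive_tool(deltas=[[-0.05,0,-0.3,0,0,0],[-0.1,0,-0.6,0,0,0],[-0.1,0,-0.9,0,0,0],[-0.1,0,-1.2,0,0,0],[-0.13,0,-1.5,0,0,0],[-0.15,0,-1.8,0,0,0],[-0.2,0,-2.1,0,0,0],[-0.25,0,-2.4,0,0,0]])

```text
time_s: 20.0
tcp_pos: [0.6927, 0.1435, 0.0835]
eef_rot: [-90.2, 0.1, 100.5]
contact_force: [-5.9, -1.3, 3.8]
gripper_width: 0.0211
```

```bash
python3 look.py 13 scene,top pawl_knob,handle,stop_face,crank_edge; python3 -c "
import cv2
a=cv2.imread('pics/scene13.png')[170:320,260:410];b=cv2.imread('pics/top13.png')[140:290,300:450]
cv2.imwrite('pics/c13.png',cv2.resize(cv2.hconcat([a,b]),None,fx=2.6,fy=2.6,interpolation=cv2.INTER_CUBIC))"
```

```text
20.0 [0.6927 0.1435 0.0835] [-9.020e+01  1.000e-01  1.005e+02] [-5.9 -1.3  3.8] [ 28.  29.  -5.   0. -55. -17.]
scene pawl_knob [([297.5, 193.7], 0.75)]
scene handle [([318.9, 280.0], 0.63)]
scene stop_face [([364.0, 266.4], 0.55)]
scene crank_edge [([365.1, 265.3], 0.79)]
top pawl_knob [([312.0, 189.0], 0.65)]
top handle []
top stop_face []
top crank_edge [([252.2, 272.4], 0.48)]
```

View pics/c13.png

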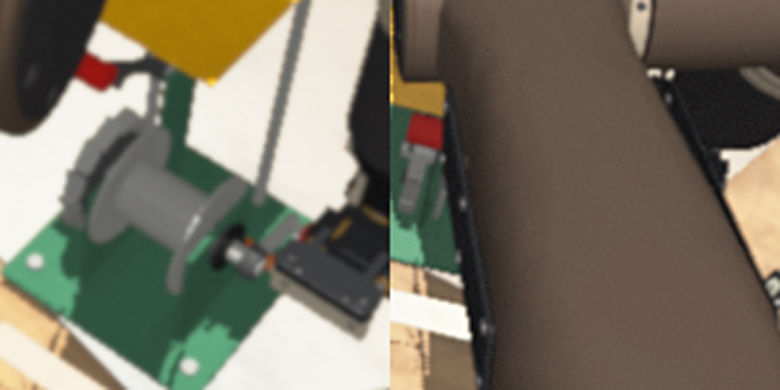

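Call:
drive_tool(deltas=[[-0.1,0,-0.2,0,0,0],[-0.15,0,-0.4,0,0,0],[-0.22,0,-0.6,0,0,0],[-0.28,0,-0.8,0,0,0],[-0.36,0,-1,0,0,0],[-0.44,-0.05,-1.2,0,0,0],[-0.52,-0.05,-1.4,0,0,0],[-0.6,-0.1,-1.57,0,0,0]])

```text
time_s: 21.17
tcp_pos: [0.688, 0.1427, 0.0682]
eef_rot: [-90.4, 0.1, 100.5]
contact_force: [-8.0, -3.3, 27.3]
gripper_width: 0.0213
```

```bash
python3 look.py 14 scene stop_face,crank_edge; python3 -c "
import cv2
a=cv2.imread('pics/scene14.png')[220:320,310:430]
cv2.imwrite('pics/c14.png',cv2.resize(a,None,fx=6,fy=6,interpolation=cv2.INTER_CUBIC))"
```

```text
21.1667 [0.688  0.1427 0.0682] [-9.040e+01  1.000e-01  1.005e+02] [-8.  -3.3 27.3] [ 28.  30.  -7.   0. -53. -17.]
scene stop_face [([361.2, 266.9], 0.54), ([208.3, 302.5], 0.36)]
scene crank_edge [([361.8, 271.7], 0.92)]
```

View pics/c14.png

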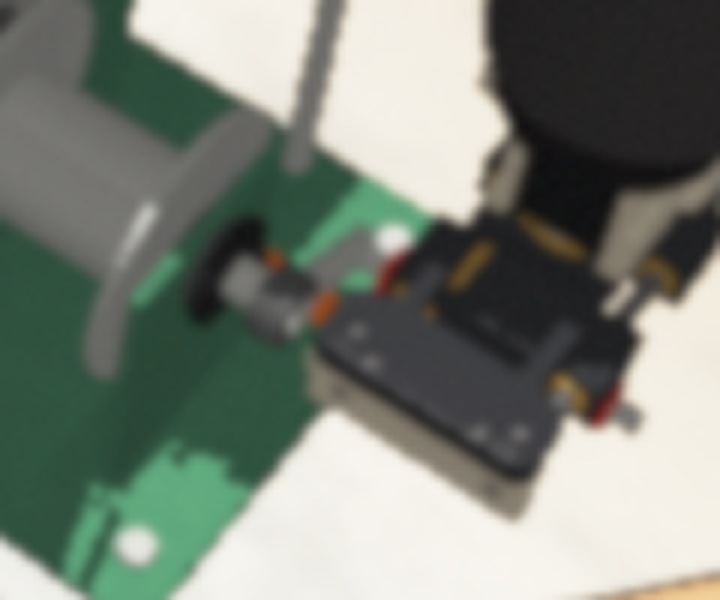

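Call:
drive_tool(deltas=[[-0.02,0,-0.05,0,0,0],[-0.04,0,-0.1,0,0,0],[-0.06,0,-0.13,0,0,0],[-0.08,0,-0.16,0,0,0],[-0.1,0,-0.2,0,0,0],[-0.1,0,-0.2,0,0,0],[-0.1,0,-0.2,0,0,0],[-0.1,0,-0.2,0,0,0]])

```text
time_s: 21.98
tcp_pos: [0.6879, 0.1428, 0.068]
eef_rot: [-90.5, 0.1, 100.6]
contact_force: [-7.2, -5.9, 27.6]
gripper_width: 0.0212
```

Call:
drive_tool(deltas=[[-0.05,0,-0.1,0,0,0],[-0.1,0,-0.2,0,0,0],[-0.15,0,-0.3,0,0,0],[-0.2,0,-0.4,0,0,0],[-0.2,0,-0.4,0,0,0],[-0.2,0,-0.4,0,0,0],[-0.2,0,-0.4,0,0,0],[-0.2,0,-0.4,0,0,0]])

```text
time_s: 22.65
tcp_pos: [0.6876, 0.1428, 0.0657]
eef_rot: [-90.7, 0.1, 100.6]
contact_force: [-5.4, -6.8, 33.2]
gripper_width: 0.0211
```

```bash
python3 look.py 15 scene,wrist stop_face,crank_edge,handle
```

```text
22.65 [0.6876 0.1428 0.0657] [-9.070e+01  1.000e-01  1.006e+02] [-5.4 -6.8 33.2] [ 28.  30.  -7.   0. -52. -17.]
scene stop_face [([363.9, 267.8], 0.44)]
scene crank_edge [([361.4, 267.3], 0.87)]
scene handle []
wrist stop_face []
wrist crank_edge []
wrist handle [([279.9, 307.0], 0.62)]
```

View pics/wrist15.png

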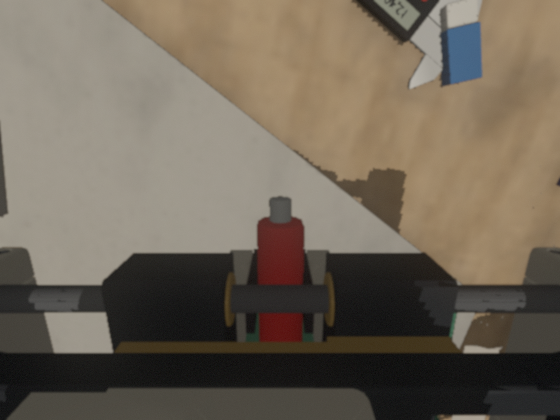

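Call:
drive_tool(deltas=[[0,0,0,0,0,0],[0,0,0,0,0,0],[0,0,0,0,0,0],[0,0,0,0,0,0],[0,0,0.2,0,0,0],[0,0,1,0,0,0],[0,0,3,0,0,0],[0,0,5,0,0,0]], claw=0.6)

```text
time_s: 23.72
tcp_pos: [0.6817, 0.1427, 0.108]
eef_rot: [-89.9, 0.1, 100.5]
contact_force: [0.5, 1.2, 0.9]
gripper_width: 0.0525
```

Call:
drive_tool(deltas=[[0,-1,2,0,0,0],[0,-2,4,0,0,0],[0,-3,6,0,0,0],[0,-4,8,0,0,0],[-1.5,-4,10,0,0,0],[-3,-4,12,0,0,0],[-4.5,-4,14,0,0,0],[-6,-4,15,0,0,0]])

```text
time_s: 24.38
tcp_pos: [0.6226, 0.1029, 0.2615]
eef_rot: [-90.2, 0.0, 100.5]
contact_force: [1.0, 0.1, 0.7]
gripper_width: 0.0525
```

```bash
python3 look.py 16 scene,wrist,top stop_face,crank_edge,handle,pawl_knob; python3 -c "
import cv2
a=cv2.imread('pics/scene16.png')[220:320,310:430]
cv2.imwrite('pics/c16.png',cv2.resize(a,None,fx=6,fy=6,interpolation=cv2.INTER_CUBIC))"
```

```text
24.3833 [0.6226 0.1029 0.2615] [-90.2   0.  100.5] [1.  0.1 0.7] [ 27.  15.  -2.   0. -72. -17.]
scene stop_face [([362.3, 268.8], 0.59)]
scene crank_edge [([364.1, 268.7], 0.87), ([306.8, 185.9], 0.46)]
scene handle [([391.5, 272.2], 0.62)]
scene pawl_knob [([297.1, 197.8], 0.68)]
wrist stop_face [([236.4, 280.4], 0.8)]
wrist crank_edge [([235.1, 274.4], 0.6)]
wrist handle [([216.8, 230.9], 0.86)]
wrist pawl_knob []
top stop_face []
top crank_edge []
top handle [([328.1, 185.3], 0.32)]
top pawl_knob [([316.6, 190.0], 0.75)]
```

View pics/c16.png

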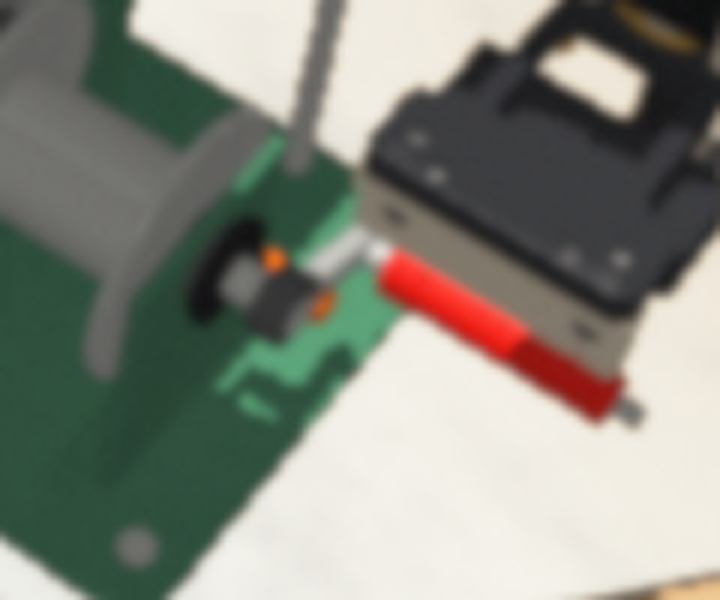

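View pics/wrist16.png

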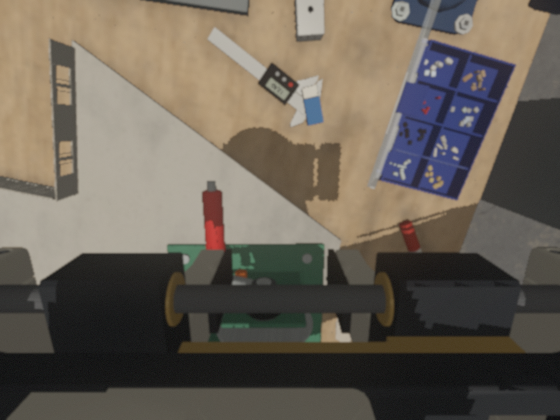

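```bash
python3 - <<'E' | tail -14
from fit2 import *
L=json.load(open('look16.json'));w=wcal(L['tcp'],L['rot'])
HH=lambda a: W2([-.06*np.cos(a),-.137,.112+.06*np.sin(a)],p)
for a in np.arange(3.2,4,.1): print(round(a,2),'S',proj(S,HH(a)).round(1),'W',proj(w,HH(a)).round(1))
for a in (3.6,3.7,3.8,3.9,4.): k=W2([-.037*np.cos(a),-.08,.112+.037*np.sin(a)],p); print(a,proj(S,k).round(1),proj(w,k).round(1))
E
python3 -c "
import cv2
a=cv2.imread('pics/wrist16.png')[170:350,180:340]
cv2.imwrite('pics/c16b.png',cv2.resize(a,None,fx=4,fy=3.3,interpolation=cv2.INTER_CUBIC))"
```

```text
knob [0.5522061  0.33267075 0.1907684 ] handle [0.59188263 0.1345506  0.15200051]
3.2 S [396.7 269.4] W [205.  232.9]
3.3 S [396.  271.3] W [206.9 231. ]
3.4 S [395.1 273.3] W [209.2 229.3]
3.5 S [394.2 275.4] W [211.9 227.6]
3.6 S [393.  277.7] W [215. 226.]
3.7 S [391.8 280. ] W [218.5 224.6]
3.8 S [390.5 282.4] W [222.2 223.3]
3.9 S [389.1 284.8] W [226.2 222.1]
3.6 [365.1 266.3] [233.5 275.5]
3.7 [364.4 267.8] [235.4 274.2]
3.8 [363.6 269.3] [237.6 273. ]
3.9 [362.8 270.8] [239.9 271.9]
4.0 [361.9 272.3] [242.4 270.9]
```

View pics/c16b.png

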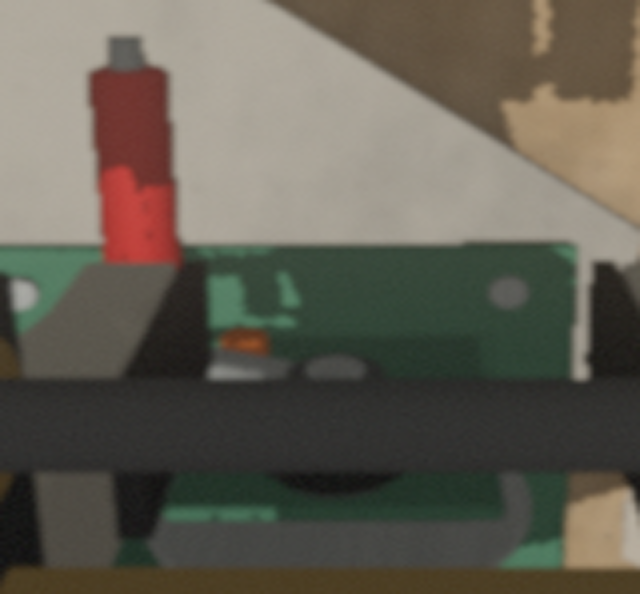

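Call:
drive_tool(deltas=[[0.1,-0.8,0,0.08,0.014,0],[0.2,-1.6,0,0.16,0.028,0],[0.3,-2.4,0,0.24,0.042,0],[0.4,-3.2,0,0.32,0.056,0],[0.5,-4,0,0.4,0.07,0],[0.6,-4.8,-0.5,0.48,0.084,0],[0.7,-5.3,-1,0.56,0.098,0],[0.7,-5.3,-1,0.59,0.105,0]])

```text
time_s: 25.8
tcp_pos: [0.6293, 0.0474, 0.2462]
eef_rot: [-90.1, -34.6, 100.3]
contact_force: [-0.2, 0.4, -1.3]
gripper_width: 0.0526
```

```bash
python3 look.py 17 wrist stop_face,crank_edge,handle,axle; python3 -c "
import cv2
a=cv2.imread('pics/wrist17.png')[80:330,150:450]
cv2.imwrite('pics/c17.png',cv2.resize(a,None,fx=2.4,fy=2.4,interpolation=cv2.INTER_CUBIC))"
```

```text
25.8 [0.6293 0.0474 0.2462] [-90.1 -34.6 100.3] [-0.2  0.4 -1.3] [ -0.  23.  12. -34. -87.  15.]
wrist stop_face [([237.0, 222.7], 0.66)]
wrist crank_edge [([238.5, 216.9], 0.9)]
wrist handle [([214.2, 187.0], 0.73)]
wrist axle [([364.2, 253.4], 0.65)]
```

View pics/c17.png

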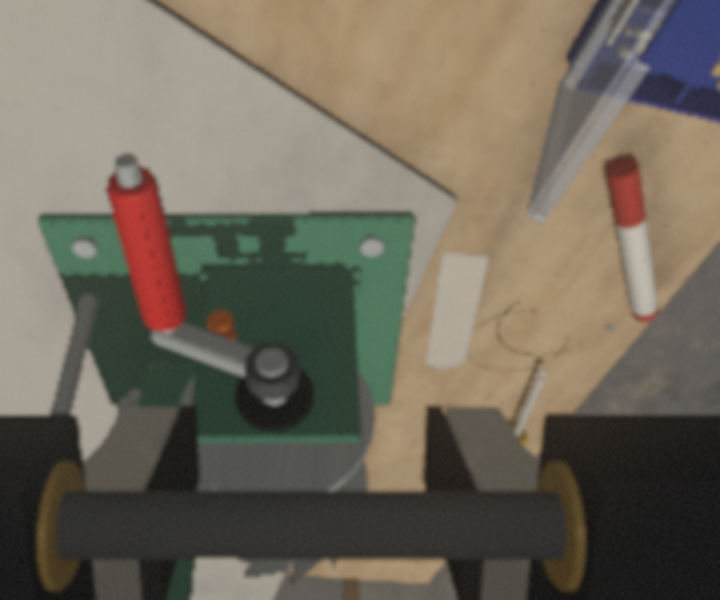

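```bash
python3 - <<'E' | tail -14
from fit2 import *
L=json.load(open('look17.json'));w=wcal(L['tcp'],L['rot'])
def pc(x,y,z): u=proj(w,W2([x,y,z],p)); return ((u-[150,80])*2.4).round(0)
for a in np.arange(3.2,4,.1):
    c,s=np.cos(a),np.sin(a)
    print(round(a,2),'in',pc(-.06*c,-.092,.112+.06*s),'out',pc(-.06*c,-.182,.112+.06*s))
print('hub',pc(0,-.08,.112),pc(0,-.09,.112))
for a in (3.6,3.8,4.0,4.2): print(a,'pegc',[pc(-.037*np.cos(a),y,.112+.037*np.sin(a)) for y in(-.075,-.085,-.09)])
E
```

```text
knob [0.55213851 0.33262063 0.19078051] handle [0.59177221 0.1344916  0.15201756]
3.2 in [143. 337.] out [104. 201.]
3.3 in [146. 328.] out [109. 191.]
3.4 in [150. 319.] out [114. 181.]
3.5 in [155. 310.] out [121. 172.]
3.6 in [161. 302.] out [128. 163.]
3.7 in [168. 294.] out [137. 156.]
3.8 in [176. 287.] out [147. 148.]
3.9 in [184. 281.] out [157. 142.]
hub [265. 358.] [264. 346.]
3.6 pegc [array([203., 338.]), array([201., 326.]), array([200., 320.])]
3.8 pegc [array([212., 329.]), array([210., 317.]), array([209., 311.])]
4.0 pegc [array([222., 321.]), array([220., 309.]), array([219., 303.])]
4.2 pegc [array([234., 315.]), array([232., 303.]), array([232., 296.])]
```

Call:
drive_tool(deltas=[[0.5,1,0,-0.08,-0.014,0],[1,2,0,-0.16,-0.028,0],[2,3.5,0,-0.24,-0.042,0],[3,5,-1,-0.32,-0.056,0],[4,6.5,-3,-0.4,-0.07,0],[5,8,-6,-0.48,-0.084,0],[5.9,9.5,-9,-0.56,-0.098,0],[5.9,9.5,-11,-0.6,-0.107,0]], claw=0)

```text
time_s: 26.72
tcp_pos: [0.6884, 0.1508, 0.1368]
eef_rot: [-90.2, 0.9, 100.9]
contact_force: [-0.0, -0.6, -0.7]
gripper_width: 0.005
```

```bash
python3 look.py 18 wrist handle
```

```text
26.7167 [0.6884 0.1508 0.1368] [-90.2   0.9 100.9] [-0.  -0.6 -0.7] [ 29.  27.  -2.   1. -61. -18.]
wrist handle [([282.9, 243.3], 0.89)]
```

View pics/wrist18.png

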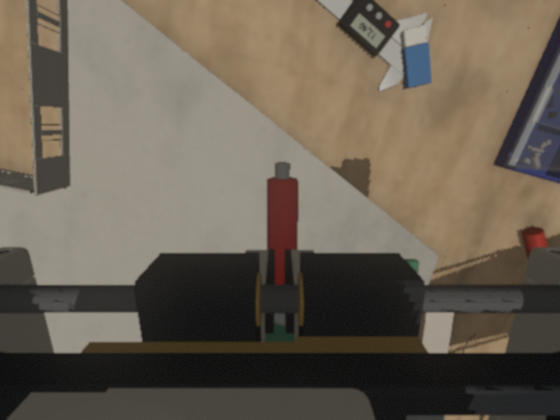

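Call:
drive_tool(deltas=[[-0.1,-0.4,-0.8,0,-0.005,0],[-0.2,-0.8,-1.6,0,-0.01,0],[-0.2,-0.9,-2.4,0,-0.015,0],[-0.2,-0.9,-3.1,0,-0.015,0],[-0.2,-0.9,-3.6,0,-0.015,0],[-0.2,-0.9,-3.9,0,-0.015,0],[-0.2,-0.9,-4.2,0,-0.015,0],[-0.2,-0.9,-4.2,0,-0.015,0]])

```text
time_s: 27.48
tcp_pos: [0.6916, 0.1356, 0.1026]
eef_rot: [-91.6, 0.8, 100.5]
contact_force: [1.0, -2.1, 20.5]
gripper_width: 0.0004
```

Call:
drive_tool(deltas=[[0,0,-0.1,0,0,0],[0,0,-0.2,0,0,0],[0,0,-0.3,0,0,0],[0,0,-0.4,0,0,0],[0,0,-0.4,0,0,0],[0,0,-0.4,0,0,0],[0,0,-0.4,0,0,0],[0,0,-0.4,0,0,0]])

```text
time_s: 28.15
tcp_pos: [0.694, 0.1362, 0.1015]
eef_rot: [-91.9, 0.8, 100.5]
contact_force: [2.2, -2.7, 31.6]
gripper_width: 0.0003
```

Call:
drive_tool(deltas=[[0,0,2,0,0,0],[0,0,5,0,0,0],[-1,-0.5,8,0,0,0],[-3,-1,11,0,0,0],[-5,-1.5,14,0,0,0],[-7.5,-1.5,16,0,0,0],[-10,-1.5,18,0,0,0],[-12,-1,20,0,0,0.03]], claw=0.85, squeeze=6)

```text
time_s: 28.82
tcp_pos: [0.565, 0.1245, 0.2939]
eef_rot: [-91.0, 0.7, 102.0]
contact_force: [0.7, 1.1, 0.1]
gripper_width: 0.0479
```

```bash
python3 dl.py .45 .22 .36 -90 0 145
```

```text
[0.565  0.1245 0.2939] [-91.    0.7 102. ] [ 32.5   8.8  -6.9   1.1 -73.7 -20.8] [0.7 1.1 0.1] 0.04793775764570944
d cm [-11.5    9.55   6.61] rv [0.002 0.022 0.75 ]
```

Call:
drive_tool(deltas=[[-2,0.3,1.2,0,0,0.09],[-4,1,2.4,0,0,0.18],[-6,2.2,3.6,0,0,0.28],[-8,3.8,4.8,0,0.01,0.38],[-10,5.4,5.6,0,0.01,0.48],[-11.5,7,6.6,0,0.02,0.58],[-11.5,8.6,6.6,0,0.02,0.67],[-11.5,9.6,6.6,0,0.02,0.75]])

```text
time_s: 29.48
tcp_pos: [0.4512, 0.2228, 0.3599]
eef_rot: [-90.2, 0.2, 145.4]
contact_force: [0.3, 0.4, -0.3]
gripper_width: 0.0745
```

```bash
python3 dl.py .506 .340 .311 -90 40 175; python3 dl.py .525 .341 .311 -90 40 175
```

```text
[0.4512 0.2228 0.3599] [-90.2   0.2 145.4] [ 48.8   0.4  -7.4   0.2 -82.    6.6] [ 0.3  0.4 -0.3] 0.07449361867808002
d cm [ 5.48 11.72 -4.89] rv [-0.241 -0.66   0.494]
[0.4512 0.2228 0.3599] [-90.2   0.2 145.4] [ 48.8   0.4  -7.4   0.2 -82.    6.6] [ 0.3  0.4 -0.3] 0.07449361867808002
d cm [ 7.38 11.82 -4.89] rv [-0.241 -0.66   0.494]
```

Call:
drive_tool(deltas=[[0.4,1.6,-0.6,-0.03,-0.083,0.062],[0.9,3.2,-1.2,-0.06,-0.166,0.124],[1.6,4.7,-1.8,-0.09,-0.249,0.186],[2.3,6.2,-2.4,-0.12,-0.332,0.248],[3.1,7.7,-3,-0.15,-0.415,0.31],[3.9,9.1,-3.7,-0.18,-0.498,0.372],[4.7,10.5,-4.3,-0.21,-0.58,0.434],[5.5,11.7,-4.9,-0.241,-0.66,0.494]])

```text
time_s: 30.15
tcp_pos: [0.5056, 0.3406, 0.3094]
eef_rot: [-90.1, 40.2, 174.9]
contact_force: [2.2, -0.6, 1.7]
gripper_width: 0.0745
```

```bash
python3 look.py 19 wrist,scene pawl_knob,handle,hood_edge; python3 - <<'E' | tail -5
from fit2 import *
L=json.load(open('look19.json'));w=wcal(L['tcp'],L['rot'])
for a in (.5,.55): k=W2(knob(a),p); print(a,k,proj(w,k),proj(S,k))
print(proj(w,W2([-.03,.04,.307],p)))
E
python3 dl.py .5841 .3359 .2401 -90 40 175.1
```

```text
30.15 [0.5056 0.3406 0.3094] [-90.1  40.2 174.9] [ 2.2 -0.6  1.7] [ 68.  -1. -44.  55. -49. -22.]
wrist pawl_knob [([276.8, 201.5], 0.96)]
wrist handle [([398.4, 169.8], 0.96)]
wrist hood_edge [([362.0, 191.8], 0.29)]
scene pawl_knob [([297.7, 196.2], 0.89)]
scene handle [([393.8, 273.9], 0.63)]
scene hood_edge [([306.9, 187.9], 0.63)]
S handle [1.2 3.4]
knob [0.55195686 0.33218882 0.19176245] handle [0.5921088  0.13415955 0.1523977 ]
0.5 [0.57286616 0.33590547 0.24422494] [276.48370476 205.32527863] [295.76335301 201.60145427]
0.55 [0.57654693 0.33655974 0.24928258] [275.26990798 198.79818603] [297.1020743  198.73424796]
[313.02874938 158.60109478]
[0.5069 0.339  0.3106] [-90.2  40.  174.4] [ 68.1  -1.2 -43.9  54.6 -49.1 -21.6] [-0.2 -0.   0.5] 0.07413123764744224
d cm [ 7.72 -0.31 -7.05] rv [-0.003 -0.     0.01 ]
```

View pics/wrist19.png

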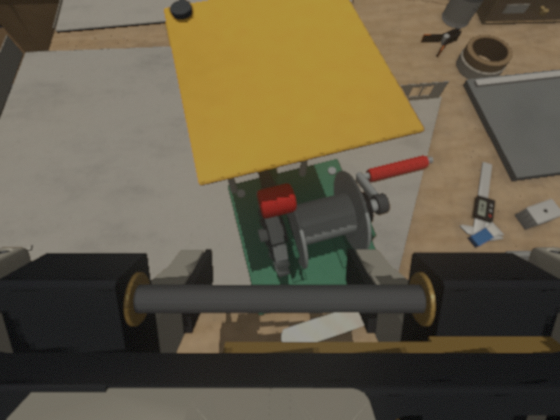

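Call:
drive_tool(deltas=[[0.5,0,0.4,0,0,0],[1.1,0.1,0.85,0,0,0.01],[1.8,0.1,0,0,0,0.01],[2.5,0.05,-0.8,0,0,0.01],[3.2,0,-1.65,0,0,0.01],[3.9,-0.05,-2.5,0,0,0.01],[4.6,-0.1,-3.3,0,0,0.01],[4.9,-0.1,-3.7,0,0,0.01]])

```text
time_s: 31.22
tcp_pos: [0.5564, 0.3376, 0.2719]
eef_rot: [-90.0, 40.0, 175.2]
contact_force: [0.2, -0.4, -0.8]
gripper_width: 0.0746
```

```bash
python3 look.py 20 wrist pawl_knob;python3 - <<'E' | tail -3
from fit2 import *
L=json.load(open('look20.json'));w=wcal(L['tcp'],L['rot'])
R=Ro.from_euler('xyz',L['rot'],degrees=True).as_matrix();t=np.array(L['tcp'])
for a in (.5,.55): k=W2(knob(a),p); print(a,proj(w,k),R.T@(k-t))
E
python3 dl.py .5841 .3359 .2401 -90 40 175.1
```

```text
31.2167 [0.5564 0.3376 0.2719] [-90.   40.  175.2] [ 0.2 -0.4 -0.8] [ 59.   3. -46.  63. -40. -24.]
wrist pawl_knob [([278.7, 249.4], 0.9)]
knob [0.55195375 0.33218699 0.19177534] handle [0.59211071 0.13415869 0.15240201]
0.5 [277.9095851  250.69838314] [0.00516103 0.031831   0.00027831]
0.55 [276.4195612  243.12774928] [-0.00085715  0.03027682 -0.00068183]
[0.5561 0.3372 0.272 ] [-89.9  40.  175.2] [ 59.1   3.3 -45.7  63.4 -40.3 -24.2] [ 0.3 -0.2 -0.1] 0.07439541437639718
d cm [ 2.8  -0.13 -3.19] rv [ 0.001 -0.    -0.001]
```

View pics/wrist20.png

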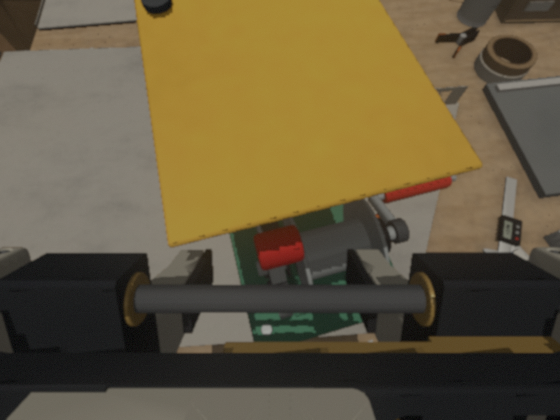

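Call:
drive_tool(deltas=[[0.5,0,-0.6,0,0,0],[1,0,-1.2,0,0,0],[1.5,-0.05,-1.8,0,0,0],[2,-0.1,-2.4,0,0,0],[2.4,-0.1,-2.9,0,0,0],[2.7,-0.1,-3.3,0,0,0],[2.7,-0.1,-3.3,0,0,0],[2.7,-0.1,-3.3,0,0,0]])

```text
time_s: 31.98
tcp_pos: [0.5809, 0.3408, 0.2451]
eef_rot: [-90.4, 40.4, 175.5]
contact_force: [-49.2, -8.6, 29.1]
gripper_width: 0.0684
```

Call:
drive_tool(deltas=[[0,0,0,0,0,0],[0,0,0,0,0,0],[0,0,0,0,0,0],[0,0,0,0,0,0],[0,0,0,0,0,0],[0,0,0,0,0,0],[0,0,0,0,0,0],[0,0,0,0,0,0]], claw=0, squeeze=8)

```text
time_s: 32.65
tcp_pos: [0.5811, 0.3474, 0.2456]
eef_rot: [-90.8, 40.3, 175.8]
contact_force: [-32.0, 14.3, 19.2]
gripper_width: 0.0545
```

```bash
python3 look.py 21 wrist pawl_knob; python3 - <<'E'
from h import *
pose=[.6118,.2768,.176]
k0=W2(knob(.54),pose)
for a in np.arange(.54,.0,-.03): print(round(a,2),((W2(knob(a),pose)-k0)*100).round(2))
E
```

```text
32.65 [0.5811 0.3474 0.2456] [-90.8  40.3 175.8] [-32.   14.3  19.2] [ 54.   6. -47.  73. -35. -29.]
wrist pawl_knob [([302.3, 276.5], 0.85)]
0.54 [0. 0. 0.]
0.51 [-0.22 -0.04 -0.3 ]
0.48 [-0.43 -0.08 -0.61]
0.45 [-0.64 -0.11 -0.93]
0.42 [-0.83 -0.15 -1.25]
0.39 [-1.01 -0.18 -1.58]
0.36 [-1.19 -0.21 -1.91]
0.33 [-1.35 -0.24 -2.25]
0.3 [-1.5  -0.27 -2.6 ]
0.27 [-1.65 -0.29 -2.94]
0.24 [-1.78 -0.32 -3.3 ]
0.21 [-1.9  -0.34 -3.65]
0.18 [-2.01 -0.36 -4.01]
0.15 [-2.12 -0.38 -4.38]
0.12 [-2.21 -0.39 -4.74]
0.09 [-2.29 -0.41 -5.11]
0.06 [-2.36 -0.42 -5.48]
0.03 [-2.41 -0.43 -5.85]
-0.0 [-2.46 -0.44 -6.23]
```

View pics/wrist21.png

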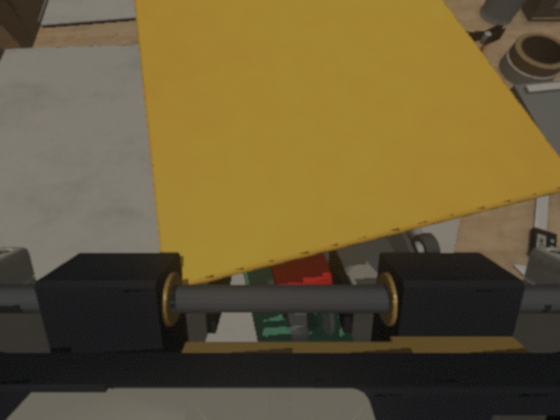

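Call:
drive_tool(deltas=[[-0.5,-0.1,0.6,0,0,0],[-1,-0.2,1.2,0,0,0],[-1.5,-0.2,1.8,0,0,0],[-2,-0.2,2.4,0,0,0],[-2.6,-0.2,3.1,0,0,0],[-3.2,-0.2,3.8,0,0,0],[-3.8,-0.2,4.5,0,0,0],[-3.8,-0.2,4.5,0,0,0]], claw=0.85)

```text
time_s: 33.42
tcp_pos: [0.544, 0.3358, 0.2867]
eef_rot: [-90.2, 40.1, 175.2]
contact_force: [0.2, 0.2, 0.1]
gripper_width: 0.0742
```

```bash
python3 look.py 22 wrist,scene pawl_knob,handle; cat > ik5.py <<'E'
from ik import *
pose=[.6118,.2768,.176]
hood=np.array([W2([x,y,z],pose) for x in np.linspace(-.03,.05,9) for y in np.linspace(-.035,.115,16) for z in(.307,.309)])
def clr(x,R):
    q=(hood-x)@R  # tool coords
    # box: |x|<.039, y<-.066, |z|<.0965
    d=np.stack([np.abs(q[:,0])-.039,q[:,1]+.0658,np.abs(q[:,2])-.0965],1)
    f=np.stack([np.abs(q[:,0])-.0125,q[:,1],np.abs(q[:,2])-.065],1)
    return d.max(1).min(),f.max(1).min()
if __name__=='__main__':
  q0=np.array([59,3,-46,63,-40,-24.])
  for dy in (-15,-10,-7,-4,0):
   for tilt in (36,40,44,48):
    R=Rdes([0,0,pose[2]+np.radians(dy)],tilt,-1)
    o=[]
    for a,off in ((.55,.012),(.55,.003),(.4,.003),(.2,.003)):
      x=W2(knob(a),pose)+R[:,1]*off; q,c=IK(x,R,q0); c1=clr(x,R)
      o.append((round(c,3),round(1000*c1[0]),round(1000*c1[1])))
    print(dy,tilt,o,q.round(0))
E
python3 ik5.py
```

```text
33.4167 [0.544  0.3358 0.2867] [-90.2  40.1 175.2] [0.2 0.2 0.1] [ 61.   2. -45.  61. -42. -23.]
wrist pawl_knob [([276.4, 234.4], 0.9)]
wrist handle [([406.5, 186.0], 0.72)]
scene pawl_knob []
scene handle [([394.4, 271.9], 0.94)]
-15 36 [(np.float64(0.0), -5, 6), (np.float64(0.0), 4, 6), (np.float64(0.0), -2, 24), (np.float64(0.0), 19, 45)] [ 55.   7. -48.  67. -34. -27.]
-15 40 [(np.float64(0.0), -4, 10), (np.float64(0.0), 5, 10), (np.float64(0.0), 2, 28), (np.float64(0.0), 24, 50)] [ 52.   7. -52.  79. -33. -37.]
-15 44 [(np.float64(0.0), -2, 14), (np.float64(0.0), 7, 14), (np.float64(0.0), 6, 32), (np.float64(0.0), 29, 55)] [ 50.   7. -54.  91. -34. -46.]
-15 48 [(np.float64(0.0), 0, 18), (np.float64(0.0), 9, 18), (np.float64(0.0), 10, 36), (np.float64(0.068), 34, 60)] [ 50.   8. -55.  96. -38. -51.]
-10 36 [(np.float64(0.0), -3, 10), (np.float64(0.0), 6, 10), (np.float64(0.0), 1, 27), (np.float64(0.0), 22, 49)] [ 52.   6. -50.  72. -29. -25.]
-10 40 [(np.float64(0.0), -1, 14), (np.float64(0.0), 8, 14), (np.float64(0.0), 5, 32), (np.float64(0.0), 27, 54)] [ 47.   5. -54.  88. -2
[... 1401 characters left out ...]
, 16, 24), (np.float64(0.264), 16, 43), (np.float64(0.341), 40, 67)] [ 46.   4. -55.  96. -30. -39.]
0 36 [(np.float64(0.0), 2, 17), (np.float64(0.0), 11, 17), (np.float64(0.0), 8, 34), (np.float64(0.0), 30, 56)] [ 43.   3. -54.  85. -19. -23.]
0 40 [(np.float64(0.0), 4, 20), (np.float64(0.0), 13, 20), (np.float64(0.017), 12, 38), (np.float64(0.103), 34, 61)] [ 40.   3. -55.  96. -19. -30.]
0 44 [(np.float64(0.155), 7, 23), (np.float64(0.127), 16, 23), (np.float64(0.182), 15, 42), (np.float64(0.266), 39, 65)] [ 42.   3. -55.  96. -22. -32.]
0 48 [(np.float64(0.319), 10, 27), (np.float64(0.292), 19, 27), (np.float64(0.344), 19, 45), (np.float64(0.424), 43, 69)] [ 44.   3. -55.  96. -26. -34.]
```

View pics/scene22.png

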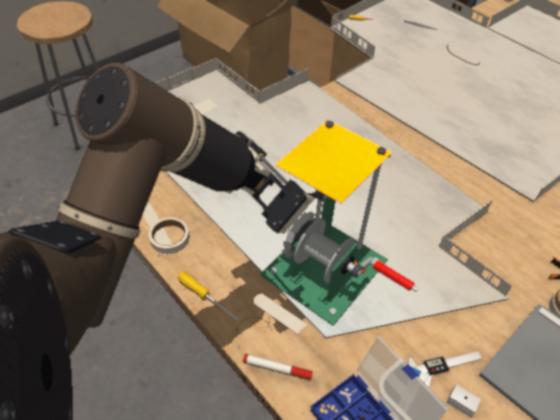

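```bash
python3 - <<'E'
from ik5 import *
for n,x,e in (('lift',[.575,.334,.2277],[-90,40,175]),('coll',[.5809,.3408,.2451],[-90.4,40.4,175.5]),('pre',[.5556,.3353,.2504],[-90,40,175])):
    R=Ro.from_euler('xyz',e,degrees=True).as_matrix(); x=np.array(x); print(n,clr(x,R))
    q=(hood-x)@R; i=np.where((np.abs(q[:,0])<.06)&(np.abs(q[:,2])<.11)&(q[:,1]<-.03))[0]
    print(((q[i]*1000).round(0)[np.argsort(q[i][:,1])])[:3], (q[i]*1000).round()[np.argsort(np.abs(q[i][:,0]))][:3])
E
python3 -c "
import cv2
a=cv2.imread('pics/wrist21.png');cv2.imwrite('pics/c21.png',cv2.resize(a[180:420,100:480],None,fx=2.1,fy=2.1))"
```

```text
lift (np.float64(-0.001239831808878912), np.float64(0.025260168191121087))
[[-39. -73. -49.]
 [-38. -72. -49.]
 [-41. -72. -40.]] [[-38. -72. -49.]
 [-39. -73. -49.]
 [-40. -70. -40.]]
coll (np.float64(0.003069882564968013), np.float64(0.010739689184616659))
[[-25. -63. -43.]
 [-23. -61. -43.]
 [-26. -61. -33.]] [[-23. -61. -43.]
 [-25. -63. -43.]
 [-25. -60. -33.]]
pre (np.float64(0.022318321762006155), np.float64(0.02556039478249243))
[[-39. -43. -50.]
 [-38. -42. -50.]
 [-41. -42. -40.]] [[-38. -42. -50.]
 [-39. -43. -50.]
 [-40. -40. -40.]]
```

View pics/c21.png

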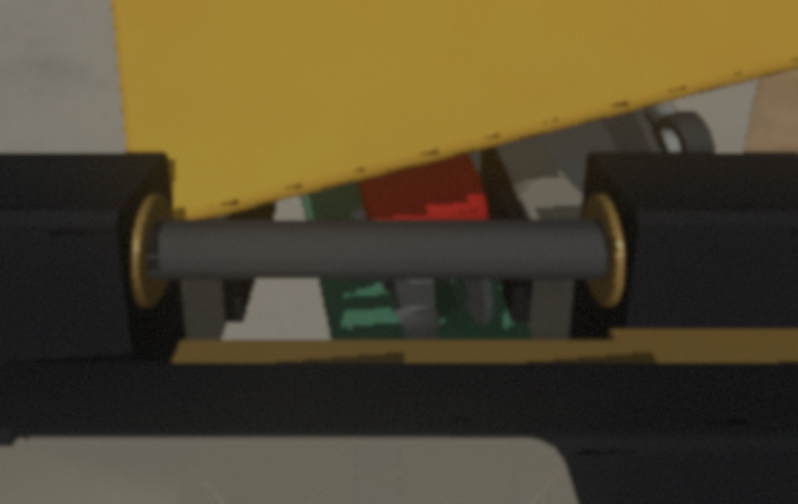

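```bash
python3 - <<'E'
from ik5 import *
from plant import r
s=r.get_state()
R=Rdes([0,0,pose[2]+np.radians(-10)],41,-1); print(Ro.from_matrix(R).as_euler('xyz',degrees=True),R[:,1])
k=W2(knob(.545),pose)
q=s['joints']
for off in (-.04,0.001):
    x=k+R[:,1]*off; print(off,clr(x,R)); delta(s,x,R); q,c=IK(x,R,q); print(c,q.round(0))
q=np.array(q)
for a in (.45,.35,.25,.2):
    x=W2(knob(a),pose)+R[:,1]*.001; q,c=IK(x,R,q); print(a,c.round(3),q.round(0),clr(x,R), ((x-k-R[:,1]*.001)*100).round(2))
E
```

```text
[ -90.           41.         -179.91594281] [ 0.65605832  0.00096249 -0.75470958]
-0.04 (np.float64(0.05120111739618451), np.float64(0.015161493528114054))
d cm [ 0.54  0.19 -0.48] rv [-0.    -0.018  0.085]
2.944725381754204e-11 [ 57.   1. -48.  68. -36. -23.]
0.001 (np.float64(0.010201117396184518), np.float64(0.015161493528114054))
d cm [ 3.23  0.19 -3.58] rv [-0.    -0.018  0.085]
6.362602487833214e-15 [ 50.   4. -50.  78. -31. -29.]
0.45 0.0 [ 50.   4. -51.  81. -30. -31.] (np.float64(0.007221669745930859), np.float64(0.02666946874633221)) [-0.67 -0.12 -0.98]
0.35 0.0 [ 49.   5. -53.  85. -30. -34.] (np.float64(0.011938307452716283), np.float64(0.038438307452716286)) [-1.28 -0.23 -2.08]
0.25 0.0 [ 48.   5. -54.  89. -29. -38.] (np.float64(0.02323790099713534), np.float64(0.049737900997135334)) [-1.77 -0.32 -3.23]
0.2 0.0 [ 47.   5. -54.  91. -29. -39.] (np.float64(0.02867623465742706), np.float64(0.05517623465742706)) [-1.98 -0.35 -3.82]
```

Call:
drive_tool(deltas=[[0.2,0.1,-0.2,0,-0.009,0.04],[0.5,0.2,-0.5,0,-0.018,0.085],[1,0.2,-1.05,0,-0.018,0.085],[1.5,0.2,-1.6,0,-0.018,0.085],[2,0.2,-2.15,0,-0.018,0.085],[2.5,0.2,-2.75,0,-0.018,0.085],[3,0.2,-3.3,0,-0.018,0.085],[3.15,0.2,-3.5,0,-0.018,0.085]], claw=0.65)

```text
time_s: 34.38
tcp_pos: [0.5763, 0.3362, 0.2478]
eef_rot: [-89.9, 41.0, -179.9]
contact_force: [0.2, 0.1, -0.8]
gripper_width: 0.057
```

```bash
python3 look.py 23 wrist pawl_knob
```

```text
34.3833 [0.5763 0.3362 0.2478] [ -89.9   41.  -179.9] [ 0.2  0.1 -0.8] [ 50.   4. -50.  78. -31. -29.]
wrist pawl_knob [([279.3, 268.8], 0.98)]
```

View pics/wrist23.png

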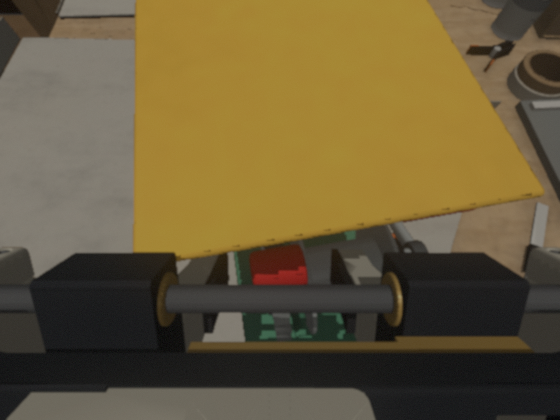

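Call:
drive_tool(deltas=[[0,0,0,0,0,0],[0,0,0,0,0,0],[0,0,0,0,0,0],[0,0,0,0,0,0],[0,0,0,0,0,0],[0,0,0,0,0,0],[0,0,0,0,0,0],[0,0,0,0,0,0]], claw=0, squeeze=10)

```text
time_s: 35.15
tcp_pos: [0.5757, 0.337, 0.2496]
eef_rot: [-90.1, 41.1, -179.9]
contact_force: [-3.5, -0.7, 3.2]
gripper_width: 0.0305
```

Call:
drive_tool(deltas=[[-0.2,-0.04,-0.3,0,0,0],[-0.43,-0.08,-0.61,0,0,0],[-0.64,-0.11,-0.93,0,0,0],[-0.83,-0.15,-1.25,0,0,0],[-1.01,-0.18,-1.58,0,0,0],[-1.19,-0.21,-1.91,0,0,0],[-1.35,-0.24,-2.25,0,0,0],[-1.5,-0.27,-2.6,0,0,0]])

```text
time_s: 35.82
tcp_pos: [0.5605, 0.3341, 0.2227]
eef_rot: [-90.0, 41.0, -179.9]
contact_force: [-3.5, -1.8, 3.0]
gripper_width: 0.0305
```

```bash
python3 look.py 24 wrist pawl_knob
```

```text
35.8167 [0.5605 0.3341 0.2227] [ -90.    41.  -179.9] [-3.5 -1.8  3. ] [ 48.   5. -53.  86. -29. -36.]
wrist pawl_knob [([281.7, 268.2], 0.87)]
```

View pics/wrist24.png

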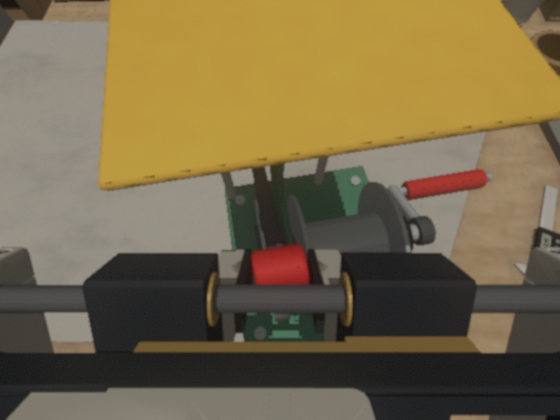

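Knob follows the fingers. Continue down to about 0.15 rad.

Call:
drive_tool(deltas=[[-0.14,-0.02,-0.34,0,0,0],[-0.27,-0.05,-0.7,0,0,0],[-0.4,-0.07,-1.05,0,0,0],[-0.48,-0.08,-1.3,0,0,0],[-0.55,-0.1,-1.55,0,0,0],[-0.6,-0.11,-1.7,0,0,0],[-0.6,-0.11,-1.7,0,0,0],[-0.6,-0.11,-1.7,0,0,0]])

```text
time_s: 36.58
tcp_pos: [0.5549, 0.333, 0.2062]
eef_rot: [-90.0, 41.0, -179.9]
contact_force: [-2.2, -0.5, 1.6]
gripper_width: 0.0306
```

Call:
drive_tool(deltas=[[0,0,0,0,0,0],[0,0,0,0,0,0],[0,0,0,0,0,0],[0,0,0,0,0,0],[0,0,0,0,0,0],[0,0,0,0,0,0],[-0.6,0,0.7,0,0,0],[-1.2,0,1.4,0,0,0]], claw=0.75)

```text
time_s: 37.25
tcp_pos: [0.5429, 0.3323, 0.2199]
eef_rot: [-90.0, 41.0, -180.0]
contact_force: [-0.1, -0.1, -0.1]
gripper_width: 0.0654
```

Call:
drive_tool(deltas=[[-0.6,0,0.7,0,0,0],[-1.2,0,1.4,0,0,0],[-1.9,0,2.2,0,0,0],[-2.6,0,3,0,0,0],[-3.3,0,3.8,0,0,0],[-4,0,4.6,0,0,0],[-4.7,0,5.4,0,0,0],[-5.4,0,6.2,0,0,0]])

```text
time_s: 37.92
tcp_pos: [0.4884, 0.3329, 0.2826]
eef_rot: [-90.1, 41.0, -179.9]
contact_force: [0.5, 0.0, -0.2]
gripper_width: 0.0657
```

```bash
python3 look.py 25 wrist,scene,top pawl_knob,handle,crank_edge,stop_face; python3 - <<'E' | tail -4
from fit2 import *
L=json.load(open('look25.json'));w=wcal(L['tcp'],L['rot'])
for a in (.05,.1,.15,.2): k=W2(knob(a),p); print(a,proj(w,k),proj(S,k),proj(T,k))
E
```

```text
37.9167 [0.4884 0.3329 0.2826] [ -90.1   41.  -179.9] [ 0.5  0.  -0.2] [ 66.  -3. -52.  63. -42. -25.]
wrist pawl_knob [([281.1, 218.3], 0.67), ([410.8, 160.7], 0.33)]
wrist handle []
wrist crank_edge [([376.6, 176.7], 0.94)]
wrist stop_face []
scene pawl_knob [([287.5, 220.6], 0.67)]
scene handle [([288.9, 219.3], 0.69)]
scene crank_edge [([364.9, 268.2], 0.82)]
scene stop_face [([359.6, 268.7], 0.41)]
top pawl_knob [([309.5, 209.9], 0.48)]
top handle [([398.6, 200.5], 0.87)]
top crank_edge [([375.2, 206.4], 0.94)]
top stop_face [([330.2, 184.1], 0.45), ([371.7, 206.2], 0.4)]
0.05 [278.88644382 222.52340975] [287.76798508 225.28892566] [309.4405879  207.99166631]
0.1 [278.65173102 218.6606972 ] [288.26811296 222.94483508] [309.79172362 206.71358117]
0.15 [278.34787737 214.36807143] [288.86823502 220.51232506] [310.18245562 205.28888829]
0.2 [277.97246368 209.64184991] [289.56758219 217.99801615] [310.61238005 203.71901567]
```

View pics/wrist25.png

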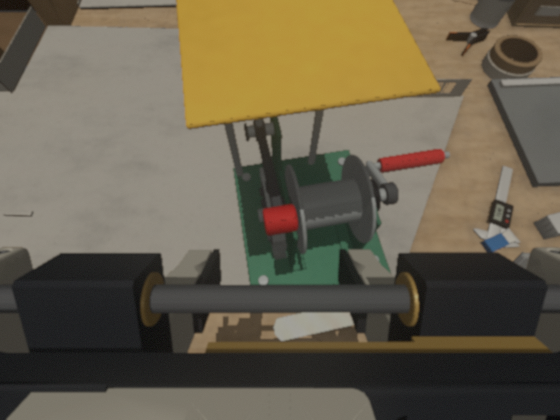

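View pics/scene25.png

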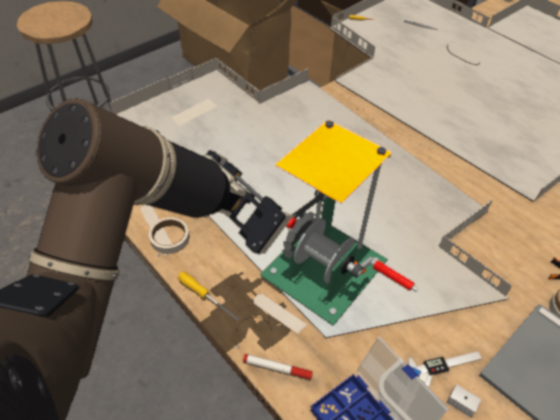

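```bash
python3 - <<'E'
from plant import r
print(r.close_job())
E
```

```text
the job is handed in; nothing more can be done
None
```

The winch is backed off to the stop peg with the pawl back down on the ratchet wheel, and I handed the job in at about 38 s. However, one collision on the way may have broken the 40 N limit.

- **Pawl up:** I pinched the knob, lifted it to about 0.41 rad and let go. It swung up on its own, and the pictures put it at about 0.55 rad.
- **Crank on the peg:** I turned the drum by the handle until it stopped, at a crank angle of about 3.5 rad. I then let go and pressed the handle again with the fingers shut. It held at over 30 N, against about 3 N of friction, and a side view showed the arm against the peg.
- **Pawl down:** I pinched the knob again, brought it down to about 0.15–0.2 rad and released it. The last pictures put it at roughly 0.1 to 0.15 rad, resting on the wheel. The crank had not visibly moved and the gripper was well clear.

**What went wrong:** on my first try at gripping the raised knob, the gripper's left side hit the corner of the hood. The wrist sensor read about 57 N just then. If that counts as the gripper's body pressing on something with over 40 N, the run fails. I backed off and redid the approach from a better angle without touching the hood.

**What is less certain:** the camera estimates of the crank and pawl angles scatter by about 0.1 rad. That is about as large as the 4 mm tolerance at the peg, and the upper pawl readings come close to the 0.15 rad limit. So the evidence for the peg is mainly the felt stop. I did not measure the marker, screwdriver or tape roll, but I never worked near them and they look unmoved in the last pictures.

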